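# Free the cultures from a locked dish warmer

## Robot

A 7-joint arm with a two-finger parallel gripper is mounted at the origin on the work surface. World frame = base frame: x ahead of the robot, y to its left, z up, the work surface at z = 0. Lengths are in m, angles in rad, forces in N, time in s.
With the tool pointing down it reaches from about 0.35 to 0.9 m from the base axis. Payload 8.1 kg.
Tool frame: the origin (TCP) lies midway between the tips of the shut fingers; the grasp point (between the pads) lies behind it (arm.tcp_to_grasp is the z of the grasp point in the tool frame, in m); z points along the fingers, y is the line along which they close (so a half turn about z gives the same grasp; the last joint's range is limited). The gripper opens to 92 mm and grips with 3 to 60 N. Pads are 19 mm wide; open, the fingers measure 130 mm over their backs; the gripper's body (75 mm by 190 mm) begins 47 mm behind the grasp point.
Start: joints at [1.204, 0.434, 0.025, 1.573, -0.012, 1.134, -0.075], TCP at [0.163, -0.603, 0.227] pointing down, gripper open.
Joint ranges: [-2.62, 2.62], [-0.44, 2.09], [-1.27, 1.32], [0.08, 2.57], [-1.32, 4.46], [0.12, 2], [-2.74, 2.74]. Speed limits (rad/s): [2.22, 2.22, 3.01, 3.01, 3.14, 3.14, 3.14].

## Interface

Orientations are given as a rotation vector (axis times angle).
In Python, from cell import readout, vision, arm gives the robot as it stands.
- The arm moves only by the tool carry_out, never from a script. Its argument "increments" is one flat list of numbers, 6 for each row, row after row: the shift along the world's x, y, z in mm, then the turn, a rotation vector about the world's x, y, z in rad. In form: [tx, ty, tz, wx, wy, wz, tx, ty, tz, wx, wy, wz, ...]. A call has 1 to 20 rows; each row shifts and turns the commanded pose from where the row before left it; what a row does not reach is not made up. A row lasts 1/8 s, in which the tool goes at most 62.5 mm and 10.7 degrees, less where a joint would pass 70% of its speed; a pose out of reach is approached as far as the arm can. A call with a gripper value outside its range is refused whole. "grip" is the closure, from 0 (fully open) to 1 (shut), set as the call begins (left out, the last holds). The fingers move at their own pace and stop on an object; "newtons" is the grip in N (left out, the last holds). Time passes only in rows, so rows that do not move let the fingers close. It gives the time, the measured TCP pose, the force, the opening and the grip force at its end, in the units of the state.
- readout.observe(): the state, without advancing time (a new reading comes with each control period).
- vision.get_image(name): name is "side" or "top" or "wrist"; returns the picture (420x560x3 uint8, red, green, blue); there is no depth.
- vision.calibration(name): a dict with "fov_y" (degrees; the focal length in pixels is half the picture's height over the tangent of half this angle, whatever the lens; pixels are square), "cx", "cy" (the principal point, pixels), "pose" (4x4, takes a point from camera to world coordinates). Camera axes: x right, y up, looking along -z (the intrinsics and any distortion apply to the point x, -y, -z); pixel columns grow to the right and rows downward; lengths in m; the calibration is good to about 2 mm. A picture is of the moment at which its call begins: read the wrist's pose just before it. calibration takes no time and is no camera call; for the wrist camera it gives the pose at the moment of the call.
- arm.sign_off(): hands the job in; it is judged then, once.
The state is a dict: "clock": time; "joints": joint angles; "dq": joint speeds; "joint_efforts": joint torques, N m; "position": TCP position; "ee_rot": TCP orientation; "force": force on the tool from outside, world axes, zero at the start; "ft_torque": the same for the moment, N m; "width": opening from 0.0 (shut) to 1.0 (fully open); "gripper_force": force on a finger pad.
Only numpy, scipy, OpenCV 4.12 (cv2) and the standard library are available. Lean on these libraries where they do the work, as an engineer would, in place of code of your own. Each camera call takes 0.05 s, during which the arm holds its last target. There are 200 camera calls.

## Task

The power is off and the dish warmer has locked itself with culture dishes inside: lift the release rod off its fork, push it down through the narrow slot in the front deck until the hidden catch lets go and the hood swings fully open, and finally leave the rod hanging in its fork again as it was. Stack every dish from the warmer squarely on top of the pile on the cold block, lowering each gently until it touches, since the pile must not be pressed hard. Leave the empty warmer with its hood pulled shut and caught, and do not disturb anything else on the bench.

Things in the scene. Friction and masses are not known exactly. Their poses are not given: they have to be found in the camera images.
- warmer: white bench-top dish warmer, 260 x 350 x 90 mm, under a hinged clear hood; origin: bench level below the middle of the hood's front face; x points from the front (robot side) to the rear, z up. Flat front deck, 85 mm deep, and a metal plate under the hood, level with it, 90 mm above the bench; plate free in front when the hood is open, a 4 mm high stop rail behind it (112 mm behind the origin)
- slot (a point): middle of the mouth of the narrow release slot in the warmer's front deck (yellow bezel), axes as the warmer's. Slot 13 mm (x) by 28 mm (y) in an 8 mm deck plate, cavity below. Hidden below is the sprung catch tab (2 to 5 N): top 39 mm under the deck; the hood is let go when the rod tip is about 52 mm under the deck; the tab stops at about 57 mm
- catch (a joint): hood catch, rad: 0 at rest, grows as its hidden tab is pressed (hood let go at about 0.21, stop at 0.3); it springs back by itself
- hood (a joint): hood angle, rad: about 0.03 shut and caught, 0 pressed fully down on its stop, 1.65 fully open. Once the catch lets go a gas spring swings it open in about 2 s and keeps it open. Pulling it shut takes 1 to 3 N at the bar and about 10 N at the very end, where the catch snaps: pull right down to the stop
- hood_bar (a point): middle of the round steel handle bar (10 mm thick, 110 mm long, along the warmer's y), its centre 50 mm in front of the hood's front face. It moves with the hood: in front of it at 146 mm height when shut, on top of it at about 289 mm when open. Hood 150 deep, 320 wide, 58 mm tall, its top at 152 mm when shut
- hood_hinge (a point): fixed point of the hood's hinge line (rear edge, 94 mm above the bench, line along the warmer's y) level with the middle of the bar. Seen from it the bar's middle is 200 mm to the front and 52 mm up when the hood angle is 0, and circles about it
- rod: release rod: red flat handle 14 (its x) x 44 (its y) x 52 mm tall on a black square guard 36 x 36 x 6 mm, below it a straight 8 mm round steel shaft, 115 mm long. Origin: centre of the guard's underside, z up the handle (handle 6 to 58 mm above the origin); 100 g. At the start it hangs upright in the fork, guard on the prongs
- rod_tip (a point): lower end of the rod's shaft, 115 mm below the rod's origin
- fork_seat (a point): on the fixed steel stand (base 110 x 100 mm): midway between the fork's two prongs, at their upper faces, 155 mm above the bench: the rod's origin when it hangs. Prongs run along x, open to -x, gap 20 mm; 8 mm high lips at both ends, 24 mm from the point, hold the guard: lift it over them. Post on the +x side; nothing rises over 8 mm above the point
- cold_block: fixed square aluminium cold block on a blue foot, 130 x 130 mm, top 30 mm above the bench; origin: centre of its underside. On the middle of its top (within 4 mm) stands a loose, taped pile of two, three or four dishes of the same size (not reported; 30, 45 or 60 mm tall): the dishes go on top of it
- dish_1: round culture dish with amber content, 60 mm across and 15 mm tall, 35 g; origin: its middle (7.5 mm above its underside), z along its axis; same either way up. At the start flat on the plate under the hood: dishes 1 to 3 in a row along the warmer's y, about 40 mm behind the hood's front face, and one to three of dishes 4 to 6 lying on top of them
- dish_2: round culture dish with amber content, 60 mm across and 15 mm tall, 35 g; origin: its middle (7.5 mm above its underside), z along its axis; same either way up. At the start flat on the plate under the hood: dishes 1 to 3 in a row along the warmer's y, about 40 mm behind the hood's front face, and one to three of dishes 4 to 6 lying on top of them
- dish_3: round culture dish with amber content, 60 mm across and 15 mm tall, 35 g; origin: its middle (7.5 mm above its underside), z along its axis; same either way up. At the start flat on the plate under the hood: dishes 1 to 3 in a row along the warmer's y, about 40 mm behind the hood's front face, and one to three of dishes 4 to 6 lying on top of them
- dish_4: round culture dish with amber content, 60 mm across and 15 mm tall, 35 g; origin: its middle (7.5 mm above its underside), z along its axis; same either way up. At the start flat on the plate under the hood: dishes 1 to 3 in a row along the warmer's y, about 40 mm behind the hood's front face, and one to three of dishes 4 to 6 lying on top of them
- dish_5: round culture dish with amber content, 60 mm across and 15 mm tall, 35 g; origin: its middle (7.5 mm above its underside), z along its axis; same either way up. At the start flat on the plate under the hood: dishes 1 to 3 in a row along the warmer's y, about 40 mm behind the hood's front face, and one to three of dishes 4 to 6 lying on top of them
- dish_6: round culture dish with amber content, 60 mm across and 15 mm tall, 35 g; origin: its middle (7.5 mm above its underside), z along its axis; same either way up. At the start flat on the plate under the hood: dishes 1 to 3 in a row along the warmer's y, about 40 mm behind the hood's front face, and one to three of dishes 4 to 6 lying on top of them
- tube_rack: bystander: white plastic tube rack, 70 x 190 x 92 mm, with one blue-capped tube (top at 140 mm); origin: centre of its underside
- tip_box: bystander: yellow pipette-tip box with white lid, 85 x 65 x 63 mm; origin: centre of its underside
- flask: bystander: conical glass flask with black stopper, 82 mm wide, 130 mm tall; origin: centre of its underside
- beaker: bystander: empty glass beaker, 76 mm wide, 100 mm tall; origin: centre of its underside
- big_pile_a: bystander: pile of four large (90 mm) dishes, 64 mm tall; origin: centre of its underside
- big_pile_b: bystander: pile of three large (90 mm) dishes, 48 mm tall; origin: centre of its underside
- wash_bottle: bystander: white plastic bottle with red cap, 60 mm wide, 150 mm tall; origin: centre of its underside
Not all that is in view belongs to the job. What is shaped like the part that bears fork_seat but pink is not meant.

How it is judged:
By the outcome, as a careful person would: the job done as asked, in the order asked, and still so for the second after the job is handed in, with the robot touching nothing.
Of pile_2, pile_3, pile_4 only 1 to 1 are there at a start; the rules pass over those that are not, and their reading is None.
Of dish_4, dish_5, dish_6 only 1 to 3 are there at a start; the rules pass over those that are not, and their reading is None.
At some moment in a run one of dish_1, dish_2, dish_3, dish_4, dish_5, dish_6 may be knocked a few centimetres aside while the robot is not near it.
It also fails if it takes over 210 s, if anything falls off the work surface, if the arm or the gripper's body presses on something with over 40 N, if the wrist force passes 120 N, or if a joint passes its speed limit or range.

## Working session

There is one attempt and no reset: what is moved stays moved. The work goes in short steps, Python scripts to look and compute and a tool call to move; the robot and the scene stay as the last step left them, time stands still between calls to the robot, and variables do not carry over. Pictures are saved under pics/ and viewed, at most 14 in all, crops included, and the job is handed in when it is done.

Besides the shell and the picture viewer there is one more tool, called as name(argument=value, ...) on one line, values as JSON. carry_out: Moves the arm, as the interface text tells. Its arguments: {"type":"object","properties":{"increments":{"type":"array","items":{"type":"number"}},"grip":{"type":"number"},"newtons":{"type":"number"}},"required":["increments"]}

```bash
mkdir -p pics; ls; python3 - <<'E'
from cell import readout, vision, arm
import cv2, numpy as np
print(readout.observe(), arm.tcp_to_grasp)
for n in ("top","side"):
    c=vision.calibration(n); print(n,c)
    cv2.imwrite(f"pics/{n}0.png",vision.get_image(n)[...,::-1])
print(vision.calibration("wrist"))
E
```

```text
pics
{'clock': 0.0, 'joints': array([ 1.20438734,  0.43520519,  0.02495733,  1.57410681, -0.01163115,
        1.13399559, -0.07506976]), 'dq': array([-0.00097008,  0.00060181,  0.00072624,  0.00067667, -0.00024385,
       -0.00132499, -0.00046125]), 'joint_efforts': array([-5.19195055e-04, -6.67844582e+01,  9.85142179e-01, -3.14466512e+01,
       -6.04572985e-02,  4.30284650e-02,  1.69431360e-04]), 'position': array([ 0.16280278, -0.60288743,  0.22595208]), 'ee_rot': array([-3.11278506e+00, -4.12927027e-01,  4.90668678e-04]), 'force': array([-0.24758872, -0.57441182,  0.54340164]), 'ft_torque': array([-0.00468449,  0.00112981, -0.05542901]), 'gripper_force': 0.0, 'width': 1.0006698217203962} -0.0188
top {'fov_y': 56.91623424236986, 'cx': 280.83150211828485, 'cy': 199.03719850876223, 'pose': array([[-0.00585264,  0.99880119, -0.04859971,  0.43780365],
       [-0.99991782, -0.00639971, -0.01110874, -0.01290377],
       [-0.01140644,  0.0485307 ,  0.99875656,  1.17896548],
       [ 0.        ,  0.        ,  0.        ,  1.        ]])}
side {'fov_y': 51.39066965818371, 'cx': 274.6437628204857, 'cy': 212.22751193208867, 'pose': array([[-0.97222061,  0.18020827, -0.14937222,  0.31412245],
       [-0.23335561, -0.69654632,  0.67850452,  0.82870496],
       [ 0.01822746,  0.69451293,  0.7192493 ,  1.00986906],
       [ 0.        ,  0.        ,  0.        ,  1.        ]])}
{'fov_y': 61.63379487584052, 'cx': 279.867707144153, 'cy': 207.12561593700906, 'pose': array([[ 2.61746736e-01,  9.33727686e-01,  2.44215590e-01,
         2.27758122e-01],
       [-9.65136329e-01,  2.53416142e-01,  6.55143113e-02,
        -5.85494585e-01],
       [-7.15646409e-04, -2.52849496e-01,  9.67505359e-01,
         3.83764139e-01],
       [ 0.00000000e+00,  0.00000000e+00,  0.00000000e+00,
         1.00000000e+00]])}
```

View pics/top0.png

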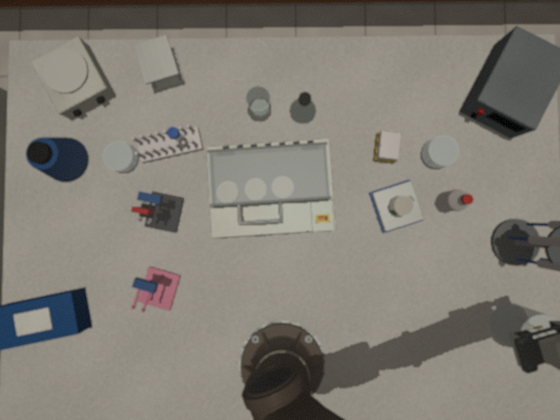

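View pics/side0.png

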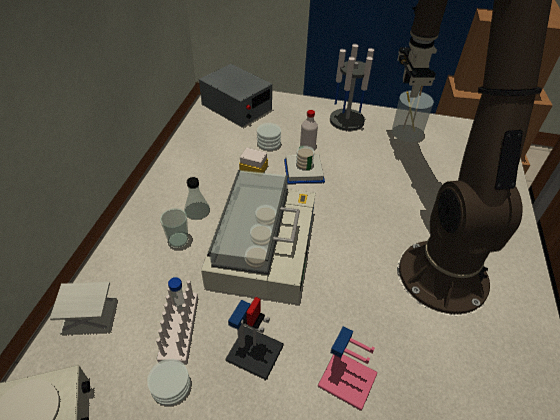

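```bash
cat > h.py <<'E'
from cell import readout, vision, arm
import cv2, numpy as np
from scipy.spatial.transform import Rotation as R
def ray(n,u,v,c=None):
    c=c or vision.calibration(n); f=210/np.tan(np.radians(c["fov_y"]/2)); P=c["pose"]
    d=P[:3,:3]@np.array([(u-c["cx"])/f,-(v-c["cy"])/f,-1]); return P[:3,3],d/np.linalg.norm(d)
def onz(n,u,v,z,c=None):
    o,d=ray(n,u,v,c); return o+d*(z-o[2])/d[2]
def two(r1,r2):
    (o1,d1),(o2,d2)=r1,r2
    s=np.linalg.lstsq(np.c_[d1,-d2],o2-o1,rcond=None)[0]
    a,b=o1+d1*s[0],o2+d2*s[1]; return (a+b)/2,np.linalg.norm(a-b)
def proj(n,p,c=None):
    c=c or vision.calibration(n); f=210/np.tan(np.radians(c["fov_y"]/2)); P=c["pose"]
    q=P[:3,:3].T@(np.asarray(p)-P[:3,3]); return c["cx"]+f*q[0]/-q[2], c["cy"]-f*q[1]/-q[2]
def shot(n,name):
    c=vision.calibration(n); im=vision.get_image(n)[...,::-1].copy(); cv2.imwrite(f"pics/{name}.png",im); return im,c
def blobs(im,lo,hi,roi=None,amin=8):
    hsv=cv2.cvtColor(im,cv2.COLOR_BGR2HSV); m=cv2.inRange(hsv,lo,hi)
    if roi: k=np.zeros_like(m); k[roi[1]:roi[3],roi[0]:roi[2]]=1; m*=k
    n,l,s,ce=cv2.connectedComponentsWithStats(m)
    return [(s[i,4],tuple(s[i,:4]),ce[i].round(1)) for i in range(1,n) if s[i,4]>=amin],l
E
python3 - <<'E'
import cv2,numpy as np
t=cv2.imread('pics/top0.png');s=cv2.imread('pics/side0.png')
a=cv2.resize(t[180:320,120:190],None,fx=4,fy=4,interpolation=2)
b=cv2.resize(s[290:410,215:385],None,fx=3,fy=3,interpolation=2)
out=np.zeros((560,280+510,3),np.uint8);out[:,:280]=a;out[:360,280:]=b
cv2.imwrite('pics/c1.png',out)
t2=cv2.resize(t[130:250,200:335],None,fx=4,fy=4,interpolation=2)
b2=cv2.resize(t[170:240,365:430],None,fx=4,fy=4,interpolation=2)
out=np.zeros((480,800,3),np.uint8);out[:,:540]=t2;out[:280,540:]=b2
cv2.imwrite('pics/c2.png',out)
E
```

```text
(no output)
```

View pics/c1.png

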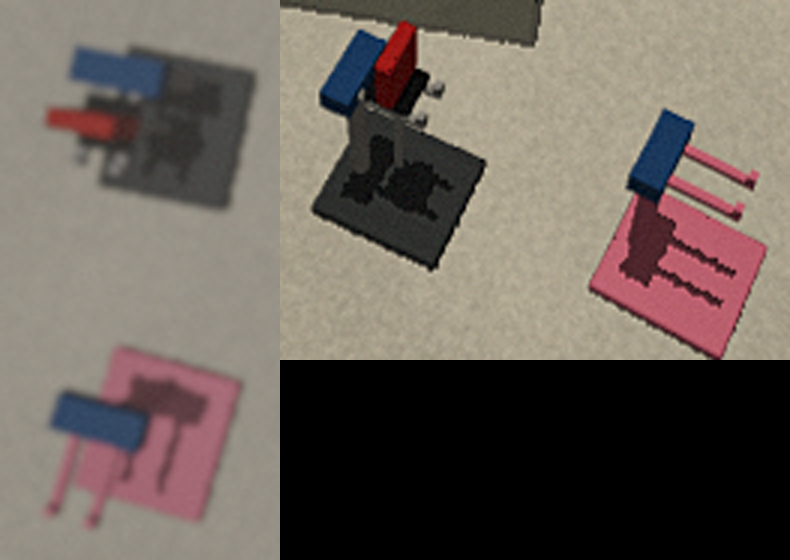

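View pics/c2.png

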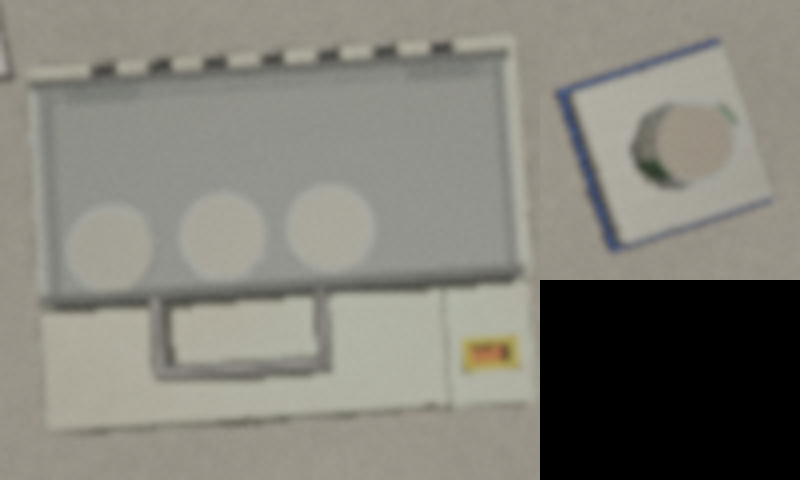

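```bash
python3 - <<'E'
from h import *
t=cv2.imread('pics/top0.png');s=cv2.imread('pics/side0.png')
print('red top',blobs(t,(0,130,60),(8,255,255),(125,180,190,240))[0],blobs(t,(172,130,60),(180,255,255),(125,180,190,240))[0])
print('red side',blobs(s,(0,130,60),(8,255,255),(215,285,290,380))[0],blobs(s,(172,130,60),(180,255,255),(215,285,290,380))[0])
print('yel top',blobs(t,(15,110,80),(35,255,255),(300,200,345,235))[0])
print('yel side',blobs(s,(15,110,80),(35,255,255),(285,180,330,220))[0])
c=vision.calibration('top')
P=lambda u,v,z:print((u,v),onz('top',u,v,z,c)[:3].round(4))
print('slot');P(322.5,218,.09)
f=lambda x,y:(200+x/4,130+y/4)
print('deck corners');[P(*f(*q),.09) for q in [(48,430),(535,402)]]
print('bar');[P(*f(*q),.146) for q in [(155,375),(329,368)]]
print('hood top front');[P(*f(*q),.152) for q in [(42,304),(522,274)]]
print('dishes');[P(*f(*q),.120) for q in [(109,247),(223,238),(331,228)]];[P(*f(*q),.105) for q in [(109,247),(223,238),(331,228)]]
g=lambda x,y:(365+(x-540)/4,170+y/4)
print('block');[P(*g(*q),.03) for q in [(575,92),(722,42),(772,197),(615,245)]]
print('pile');[P(*g(694,141),z) for z in (.06,.075,.09)]
k=lambda x,y:(120+x/4,180+y/4)
print('handle ends');[P(*k(*q),.213) for q in [(46,118),(120,124)]]
print('base');[P(*k(*q),.005) for q in [(128,48),(255,73),(228,210),(100,182)]]
print(R.from_rotvec(readout.observe()['ee_rot']).as_matrix().round(3))
E
```

```text
red top [(np.int32(86), (np.int32(132), np.int32(208), np.int32(18), np.int32(7)), array([141.2, 210.4]))] []
red side [(np.int32(165), (np.int32(247), np.int32(297), np.int32(14), np.int32(29)), array([252.3, 309.5])), (np.int32(10), (np.int32(253), np.int32(312), np.int32(6), np.int32(4)), array([256.2, 313.9]))] []
yel top [(np.int32(57), (np.int32(317), np.int32(215), np.int32(12), np.int32(7)), array([322.4, 217.9]))]
yel side [(np.int32(58), (np.int32(298), np.int32(194), np.int32(10), np.int32(10)), array([302.2, 198.3]))]
slot
(322.5, 218) [ 0.4368 -0.1173  0.09  ]
deck corners
(212.0, 237.5) [0.384 0.193 0.09 ]
(333.75, 230.5) [ 0.4017 -0.1484  0.09  ]
bar
(238.75, 223.75) [0.4229 0.1111 0.146 ]
(282.25, 222.0) [ 0.4269 -0.0048  0.146 ]
hood top front
(210.5, 206.0) [0.4705 0.1855 0.152 ]
(330.5, 198.5) [ 0.4884 -0.1331  0.152 ]
dishes
(227.25, 191.75) [0.5103 0.1458 0.12  ]
(255.75, 189.5) [0.516  0.0675 0.12  ]
(282.75, 187.0) [ 0.5223 -0.0066  0.12  ]
(227.25, 191.75) [0.5113 0.148  0.105 ]
(255.75, 189.5) [0.5171 0.0686 0.105 ]
(282.75, 187.0) [ 0.5235 -0.0065  0.105 ]
block
(373.75, 193.0) [ 0.5099 -0.2756  0.03  ]
(410.5, 180.5) [ 0.5463 -0.3849  0.03  ]
(423.0, 219.25) [ 0.4313 -0.4191  0.03  ]
(383.75, 231.25) [ 0.3967 -0.303   0.03  ]
pile
(403.5, 205.25) [ 0.4721 -0.3535  0.06  ]
(403.5, 205.25) [ 0.4716 -0.349   0.075 ]
(403.5, 205.25) [ 0.4712 -0.3444  0.09  ]
handle ends
(131.5, 209.5) [0.461  0.3719 0.213 ]
(150.0, 211.0) [0.4569 0.3254 0.213 ]
base
(152.0, 192.0) [0.5189 0.3927 0.005 ]
(183.75, 198.25) [0.4992 0.2956 0.005 ]
(177.0, 232.5) [0.3954 0.3154 0.005 ]
(145.0, 225.5) [0.4171 0.413  0.005 ]
[[ 0.965  0.261 -0.001]
 [ 0.261 -0.965  0.001]
 [-0.    -0.001 -1.   ]]
```

carry_out(increments=[0,20,10,0,0,0,20,48,5,0,0,-0.02,24,50,0,0,0,-0.02,24,50,0,0,0,-0.02,24,50,0,0,0,-0.02,24,50,0,0,0,-0.02,24,50,0,0,0,-0.02,24,50,0,0,0,-0.02,24,50,0,0,0,-0.02,24,50,-10,0,0,-0.02,24,18,-20,0,0,-0.03,1,0,-11,0,0,0,0,0,0,0,0,0,0,0,0,0,0,0])

```text
clock: 1.85
position: [0.3994, -0.1184, 0.201]
ee_rot: [3.14, 0.082, -0.0]
force: [0.3, 0.1, -0.1]
width: 1.002
gripper_force: 0.0
```

```bash
python3 - <<'E'
from h import *
im,c=shot('wrist','w1')
b,l=blobs(im,(15,110,80),(35,255,255),amin=30);print(b)
for q in b: print(onz('wrist',*q[2],.09,c).round(4))
m=(l==1+np.argmax([q[0] for q in b])).astype(np.uint8)
print(readout.observe()['position'],readout.observe()['joints'].round(2))
print(proj('wrist',(.4368,-.1173,.09),c))
E
```

```text
[(np.int32(1040), (np.int32(254), np.int32(142), np.int32(53), np.int32(33)), array([280.2, 157.8])), (np.int32(44), (np.int32(68), np.int32(263), np.int32(9), np.int32(16)), array([ 71.5, 271.9])), (np.int32(150), (np.int32(483), np.int32(263), np.int32(12), np.int32(46)), array([490.3, 285. ]))]
[ 0.4352 -0.1169  0.09  ]
[0.332  0.0506 0.09  ]
[ 0.3385 -0.2984  0.09  ]
[ 0.39963503 -0.1183101   0.20119896] [ 0.48  0.15 -0.36  2.06  0.07  0.94 -1.43]
(np.float64(280.79157086440057), np.float64(155.77533035322625))
```

View pics/w1.png

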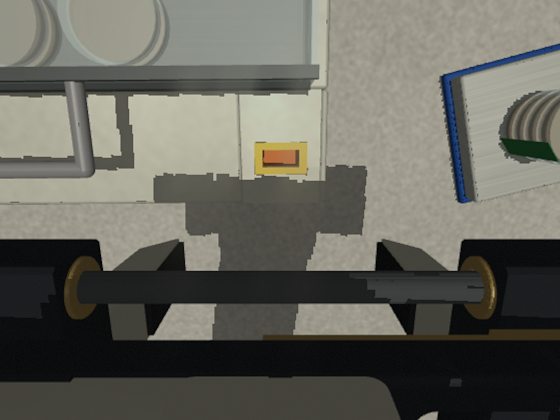

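carry_out(increments=[0,0,50,0,0,0,0,0,50,0,0,0.05,5,36,0,0,0,0.11,5,36,0,0,0,0.11,5,36,0,0,0,0.11,5,36,0,0,0,0.11,5,36,0,0,0,0.11,5,36,0,0,0,0.11,5,36,0,0,0,0.11,5,36,0,0,0,0.11,5,36,0,0,0,0.11,5,36,0,0,0,0.11,5,36,0,0,0,0.11,5,32,0,0,0,0.07,0,0,0,0,0,0,0,0,0,0,0,0])

```text
clock: 3.9
position: [0.4603, 0.3094, 0.3009]
ee_rot: [2.421, 2.001, -0.0]
force: [-0.8, -0.8, -0.9]
width: 0.999
gripper_force: 0.0
```

```bash
python3 - <<'E'
from h import *
im,c=shot('wrist','w2')
ct=vision.calibration('top');cs=vision.calibration('side')
print('tri',two(ray('top',141.2,210.4,ct),ray('side',252.3,310.2,cs)))
b,l=blobs(im,(0,130,40),(8,255,255),amin=30);print(b)
print(readout.observe()['position'],readout.observe()['joints'].round(2),R.from_rotvec(readout.observe()['ee_rot']).as_matrix().round(3))
print(proj('wrist',(.459,.349,.213),c))
E
```

```text
tri (array([0.46028137, 0.35430554, 0.19551944]), np.float64(0.0027061005016760825))
[(np.int32(1243), (np.int32(255), np.int32(121), np.int32(22), np.int32(63)), array([265.5, 151.6]))]
[0.46034645 0.30912143 0.30089995] [-0.12  0.37 -0.79  1.59  0.27  1.3  -1.13] [[ 0.188  0.982  0.   ]
 [ 0.982 -0.188 -0.001]
 [-0.001  0.001 -1.   ]]
(np.float64(267.84449701943305), np.float64(157.87553377211682))
```

View pics/w2.png

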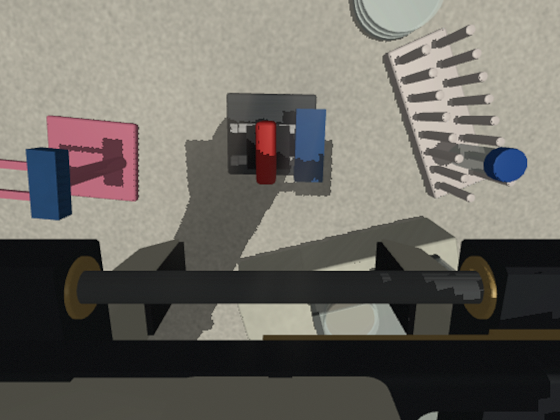

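```bash
python3 - <<'E'
from h import *
c=vision.calibration('wrist')
im=cv2.imread('pics/w2.png');b,l=blobs(im,(0,130,40),(8,255,255),amin=300)
pts=np.argwhere(l==np.bincount(l.ravel())[1:].argmax()+1)[:,::-1].astype(np.float32)
print(cv2.minAreaRect(pts))
p=onz('wrist',*cv2.minAreaRect(pts)[0],.213,c);print(p, p-readout.observe()['position'])
E
```

```text
((265.586669921875, 152.01425170898438), (62.37672424316406, 20.74629020690918), 88.02507019042969)
[0.45837725 0.35296917 0.213     ] [-0.0019692   0.04384775 -0.08789995]
```

carry_out(increments=[-1,22,0,0,0,0,0,21,0,0,0,0,0,0,-30,0,0,0,0,0,-30,0,0,0,0,0,-30,0,0,0,0,0,-25,0,0,0,0,0,-14,0,0,0,0,0,0,0,0,0,0,0,0,0,0,0])

```text
clock: 5.08
position: [0.4594, 0.3539, 0.1728]
ee_rot: [2.42, 2.004, 0.002]
force: [-0.2, 0.4, 0.4]
width: 0.997
gripper_force: 0.0
```

carry_out(increments=[0,0,0,0,0,0,0,0,0,0,0,0,0,0,0,0,0,0,0,0,0,0,0,0,0,0,0,0,0,0,0,0,0,0,0,0,0,0,0,0,0,0,0,0,0,0,0,0], grip=1, newtons=35)

```text
clock: 6.08
position: [0.4589, 0.3536, 0.1717]
ee_rot: [2.419, 2.004, 0.0]
force: [-0.2, -1.3, -0.6]
width: 0.176
gripper_force: 0.0
```

```bash
python3 - <<'E'
from h import *
o=readout.observe();print(o['position'],o['force'],o['ft_torque'],o['width']*92,o['gripper_force'],o['clock'])
E
```

```text
[0.45893293 0.3536007  0.17173596] [-0.15225753 -1.27454842 -0.56704486] [-0.02403295 -0.11057538  0.00513107] 16.199238701113067 0.0 6.075
```

carry_out(increments=[0,0,0,0,0,0,0,0,0,0,0,0,0,0,0,0,0,0,0,0,0,0,0,0])

```text
clock: 6.58
position: [0.4589, 0.3536, 0.1717]
ee_rot: [2.419, 2.004, -0.0]
force: [0.2, 0.4, -0.5]
width: 0.147
gripper_force: 35.0
```

carry_out(increments=[0,0,10,0,0,0,0,0,20,0,0,0,0,0,30,0,0,0,0,0,45,0,0,0,0,0,45,0,0,0,0,-20,0,0,0,-0.05,-2,-40,0,0,0,-0.12,-2,-40,0,0,0,-0.12,-2,-40,0,0,0,-0.12,-2,-40,0,0,0,-0.12,-2,-40,0,0,0,-0.12,-2,-40,0,0,0,-0.12,-2,-40,0,0,0,-0.12,-2,-40,0,0,0,-0.12,-2,-40,0,0,0,-0.12,-2,-40,0,0,0,-0.12,-2,-40,0,0,0,-0.08,-1,-11,0,0,0,0,0,0,0,0,0,0,0,0,0,0,0,0])

```text
clock: 9.07
position: [0.4359, -0.116, 0.3216]
ee_rot: [-3.14, -0.088, 0.0]
force: [-0.3, 0.1, -1.5]
width: 0.15
gripper_force: 35.0
```

```bash
python3 - <<'E'
from h import *
im,c=shot('wrist','w3'); o=readout.observe(); T=R.from_rotvec(o['ee_rot']).as_matrix()
print(o['position'],o['force'],o['joints'].round(2),T.round(3))
tip=o['position']-T[:,2]*-.1317; print('tip pred',tip,proj('wrist',tip,c))
print('slot',proj('wrist',(.436,-.117,.09),c))
print(blobs(im,(15,110,80),(35,255,255),amin=30)[0])
E
```

```text
[ 0.43597456 -0.11602408  0.32169308] [ 0.39910537  0.0916053  -0.47878146] [ 0.47  0.1  -0.36  1.79  0.04  1.25 -1.41] [[ 0.998  0.056 -0.   ]
 [ 0.056 -0.998  0.   ]
 [-0.    -0.    -1.   ]]
tip pred [ 0.43596942 -0.11597722  0.18999309] (np.float64(279.58420501273764), np.float64(197.46313897169412))
slot (np.float64(280.5442302228529), np.float64(177.26996198602419))
[(np.int32(956), (np.int32(421), np.int32(0), np.int32(63), np.int32(46)), array([443.4,  28.1])), (np.int32(318), (np.int32(263), np.int32(168), np.int32(35), np.int32(21)), array([275.8, 178.7])), (np.int32(81), (np.int32(318), np.int32(271), np.int32(3), np.int32(41)), array([319.3, 291.7])), (np.int32(68), (np.int32(240), np.int32(275), np.int32(3), np.int32(35)), array([240.6, 292.3]))]
```

View pics/w3.png

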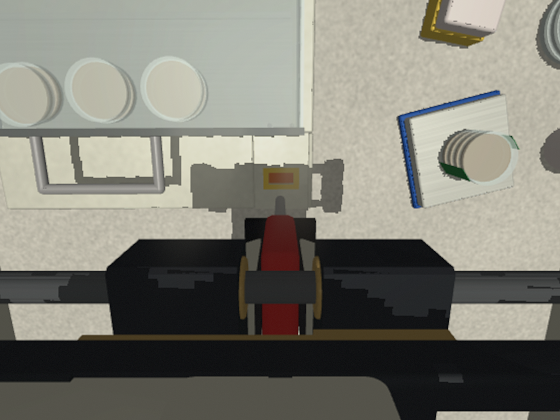

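carry_out(increments=[-0.5,-1,-30,0,0,0,0,0,-30,0,0,0,0,0,-25,0,0,0,0,0,0,0,0,0,0,0,0,0,0,0])

```text
clock: 9.75
position: [0.4361, -0.1179, 0.2377]
ee_rot: [3.14, 0.086, 0.002]
force: [-0.8, -0.4, 0.5]
width: 0.152
gripper_force: 35.0
```

```bash
python3 - <<'E'
from h import *
im,c=shot('wrist','w4'); o=readout.observe(); print(o['position'])
tip=o['position']-np.array([0,0,.1317]);print(proj('wrist',tip,c),proj('wrist',(.4355,-.117,.09),c))
t,ct=shot('top','t4')
cr=cv2.resize(im[120:260,210:350],None,fx=4,fy=4,interpolation=2)
cv2.imwrite('pics/c4.png',cr)
E
```

```text
[ 0.43628609 -0.11807609  0.23795023]
(np.float64(279.834111942977), np.float64(197.61044770153114)) (np.float64(278.5597929684861), np.float64(194.28409726011228))
```

View pics/c4.png

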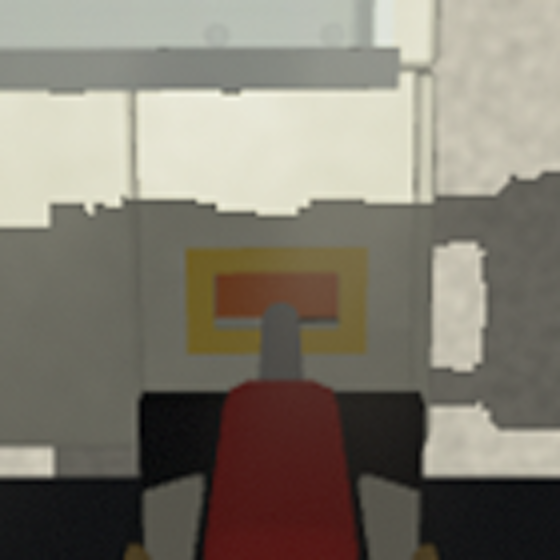

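```bash
python3 - <<'E'
from h import *
im,c=shot('side','s4'); o=readout.observe(); p=o['position']
print(proj('side',p-np.array([0,0,.1317]),c),proj('side',(.4353,-.117,.09),c),proj('side',p-np.array([0,0,.05]),c))
cv2.imwrite('pics/c5.png',cv2.resize(im[140:220,260:360],None,fx=6,fy=6,interpolation=2))
w=cv2.imread('pics/w4.png'); g=cv2.cvtColor(w,cv2.COLOR_BGR2GRAY)
print(g[190:214,278:282].mean(1).round())
print(w[190:214:2,280])
E
```

```text
(np.float64(303.2284556219704), np.float64(194.2542067177765)) (np.float64(303.08415673533426), np.float64(198.45325156550942)) (np.float64(305.08913429235747), np.float64(173.6315661678096))
[79. 78. 79. 78. 77. 79. 80. 81. 80. 80. 80. 80. 79. 80. 78. 78. 78. 78.
 78. 77. 77. 76. 76. 77.]
[[ 51  71 106]
 [ 52  72 107]
 [ 49  70 106]
 [ 79  83  82]
 [ 75  80  81]
 [ 76  81  82]
 [ 75  79  81]
 [ 73  78  80]
 [ 74  78  80]
 [ 74  78  80]
 [ 73  77  79]
 [ 73  77  78]]
```

View pics/c5.png

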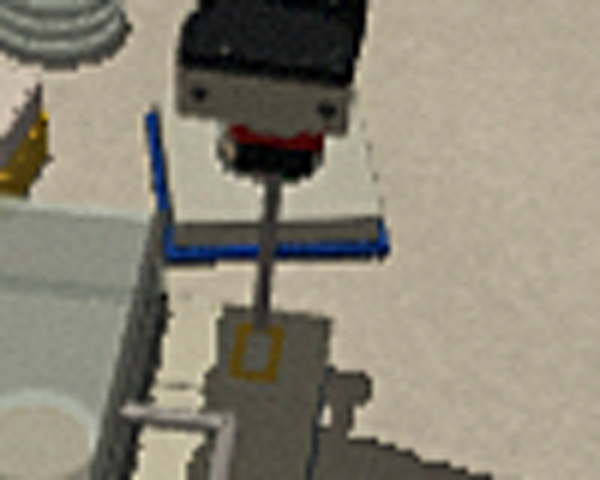

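carry_out(increments=[1.5,1,-6,0,0,0,0,0,-6,0,0,0,0,0,0,0,0,0,0,0,0,0,0,0])

```text
clock: 10.4
position: [0.4369, -0.1174, 0.2247]
ee_rot: [-3.14, -0.084, 0.0]
force: [0.0, -0.7, -0.8]
width: 0.15
gripper_force: 35.0
```

```bash
python3 - <<'E'
from h import *
im,c=shot('wrist','w5'); o=readout.observe(); p=o['position'];print(p,o['force'])
for dx in(-.0065,.0065): print(proj('wrist',(.4353+dx,-.117,.09),c))
tip=p-np.array([0.0025,0,.1317])
for dx in(0,.004): print(proj('wrist',tip+[dx,0,0],c))
cv2.imwrite('pics/c6.png',cv2.resize(im[150:250,230:330],None,fx=5,fy=5,interpolation=2))
E
```

```text
[ 0.43699176 -0.11741769  0.22478711] [-1.22899297 -0.84079478 -0.13396532]
(np.float64(278.6241745456017), np.float64(205.92735671302))
(np.float64(279.4497619839867), np.float64(191.1113885981469))
(np.float64(279.47064334911676), np.float64(200.35311418562696))
(np.float64(279.7293900289904), np.float64(195.74238938251455))
```

View pics/c6.png

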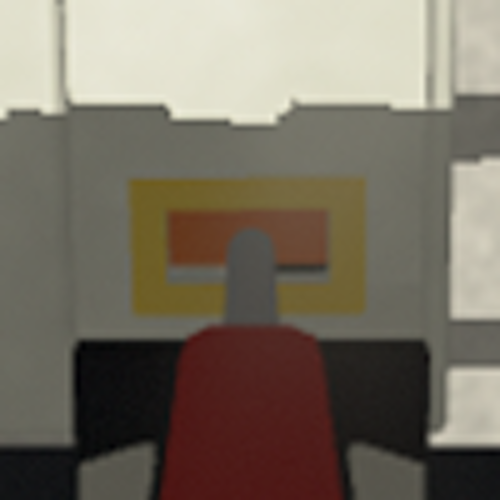

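carry_out(increments=[0.3,0,-5,0,0,0,0,0,-5,0,0,0,0,0,-8,0,0,0,0,0,-8,0,0,0,0,0,-8,0,0,0,0,0,-6,0,0,0,0,0,0,0,0,0])

```text
clock: 11.32
position: [0.437, -0.1173, 0.1843]
ee_rot: [-3.14, -0.085, 0.001]
force: [1.1, 0.6, -0.9]
width: 0.149
gripper_force: 35.0
```

carry_out(increments=[0,0,-3,0,0,0,0,0,-3,0,0,0,0,0,-3,0,0,0,0,0,-3,0,0,0,0,0,-3,0,0,0,0,0,-2,0,0,0,0,0,0,0,0,0,0,0,0,0,0,0])

```text
clock: 12.32
position: [0.437, -0.1174, 0.1677]
ee_rot: [3.14, 0.084, -0.001]
force: [-3.2, 0.4, 3.2]
width: 0.149
gripper_force: 35.0
```

```bash
python3 - <<'E'
from h import *
im,c=shot('side','s6'); o=readout.observe(); print(o['position'],o['force'],o['width']*92)
a=cv2.imread('pics/s4.png');print(cv2.absdiff(a,im)[160:280,200:290].mean())
E
```

```text
[ 0.4371547  -0.11739852  0.16776853] [-3.82437542 -1.62729305  3.25090327] 13.700589327240236
21.89108024691358
```

carry_out(increments=[0,0,0,0,0,0,0,0,0,0,0,0,0,0,0,0,0,0,0,0,0,0,0,0,0,0,0,0,0,0,0,0,0,0,0,0,0,0,0,0,0,0,0,0,0,0,0,0,0,0,0,0,0,0,0,0,0,0,0,0])

```text
clock: 13.62
position: [0.4372, -0.1174, 0.1677]
ee_rot: [3.14, 0.084, -0.0]
force: [-3.5, -0.7, 3.1]
width: 0.15
gripper_force: 35.0
```

```bash
python3 - <<'E'
from h import *
im,c=shot('side','s7'); o=readout.observe(); print(o['position'],o['force'],o['width']*92)
E
```

```text
[ 0.43727307 -0.11739467  0.16774915] [-4.18738311 -0.27458455  3.75135143] 13.934583819164619
```

View pics/s7.png

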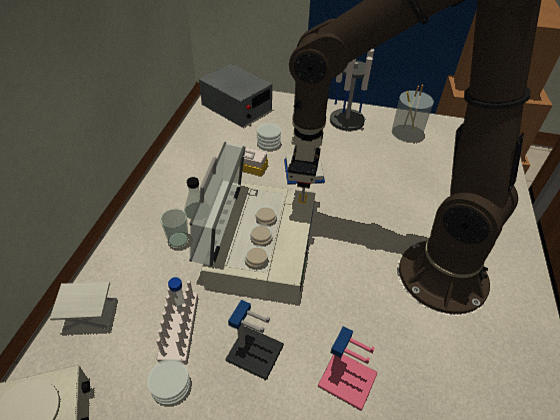

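carry_out(increments=[0,0,10,0,0,0,0,0,20,0,0,0,0,0,30,0,0,0,0,0,47,0,0,0,0,0,47,0,0,0,0,20,0,0,0,0.05,2,40,0,0,0,0.12,2,40,0,0,0,0.12,2,40,0,0,0,0.12,2,40,0,0,0,0.12,2,40,0,0,0,0.12,2,40,0,0,0,0.12,2,40,0,0,0,0.12,2,40,0,0,0,0.12,2,40,0,0,0,0.12,2,40,0,0,0,0.12,0,40,0,0,0,0.08,-0.3,11,0,0,0,0,0,0,0,0,0,0,0,0,0,0,0,0])

```text
clock: 16.18
position: [0.4573, 0.3524, 0.3216]
ee_rot: [2.42, 2.002, -0.0]
force: [1.0, -0.4, -0.8]
width: 0.147
gripper_force: 35.0
```

```bash
python3 - <<'E'
from h import *
o=readout.observe(); print(o['position'],o['ee_rot'],o['force'],o['width']*92)
im,c=shot('top','t8'); t0=cv2.imread('pics/top0.png')
# dish blobs on open plate
im2,c2=shot('side','s8')
E
```

```text
[0.45729917 0.35241506 0.32158989] [ 2.42019800e+00  2.00175042e+00 -4.52770295e-04] [ 0.98289692 -0.41260147 -0.82688013] 13.545023184257175
```

carry_out(increments=[1.6,1.2,-20,0,0,0,0,0,-40,0,0,0,0,0,-40,0,0,0,0,0,-25,0,0,0,0,0,-10,0,0,0,0,0,-6,0,0,0,0,0,-4,0,0,0,0,0,-3,0,0,0,0,0,0,0,0,0,0,0,0,0,0,0])

```text
clock: 17.52
position: [0.4586, 0.355, 0.1741]
ee_rot: [2.419, 2.004, 0.001]
force: [-0.4, -0.3, -0.9]
width: 0.153
gripper_force: 35.0
```

carry_out(increments=[0,-1.2,-1,0,0,0,0,0,-1,0,0,0,0,0,0,0,0,0,0,0,0,0,0,0])

```text
clock: 18.02
position: [0.4585, 0.3536, 0.1717]
ee_rot: [2.419, 2.004, -0.0]
force: [-0.2, 0.6, -1.7]
width: 0.151
gripper_force: 35.0
```

carry_out(increments=[0,0,-0.7,0,0,0,0,0,0,0,0,0,0,0,0,0,0,0])

```text
clock: 18.4
position: [0.4586, 0.3536, 0.1717]
ee_rot: [2.419, 2.004, 0.001]
force: [-1.6, -2.4, 5.8]
width: 0.149
gripper_force: 35.0
```

```bash
python3 - <<'E'
from h import *
for i in range(1):
    o=readout.observe(); print(o['position'],o['force'],o['ft_torque'])
im,c=shot('side','s9')
for n in('side0','s9'):
    a=cv2.imread(f'pics/{n}.png'); b,l=blobs(a,(0,130,60),(8,255,255),(215,270,290,380)); print(n,b)
E
```

```text
[0.45857108 0.3536088  0.17168519] [-1.585289   -2.38193673  5.75922578] [-0.53907609  0.33715375  0.0045133 ]
side0 [(np.int32(165), (np.int32(247), np.int32(297), np.int32(14), np.int32(29)), array([252.3, 309.5])), (np.int32(10), (np.int32(253), np.int32(312), np.int32(6), np.int32(4)), array([256.2, 313.9]))]
s9 [(np.int32(71), (np.int32(246), np.int32(310), np.int32(9), np.int32(16)), array([249.5, 318.5]))]
```

Seated (5.8 N contact at the original height). Release and lift.

carry_out(increments=[0,0,0.5,0,0,0,0,0,0,0,0,0,0,0,0,0,0,0,0,0,0,0,0,0,0,0,0,0,0,0,0,0,0,0,0,0,0,0,0,0,0,0,0,0,0,0,0,0], grip=0)

```text
clock: 19.45
position: [0.4585, 0.3536, 0.1715]
ee_rot: [2.419, 2.004, 0.0]
force: [-0.1, 0.1, 0.4]
width: 0.965
gripper_force: 0.0
```

carry_out(increments=[0,0,10,0,0,0,0,0,20,0,0,0,0,0,40,0,0,0,0,0,50,0,0,0,0,0,10,0,0,0,0,-43,0,0,0,0,0,0,0,0,0,0,0,0,0,0,0,0])

```text
clock: 20.45
position: [0.4584, 0.3106, 0.3014]
ee_rot: [-2.42, -2.004, 0.0]
force: [0.7, 1.3, -1.1]
width: 1.001
gripper_force: 0.0
```

```bash
python3 - <<'E'
from h import *
o=readout.observe(); print(o['position'],o['clock'])
s,c=shot('side','s10')
for n in('side0','s10'):
    a=cv2.imread(f'pics/{n}.png'); print(n,blobs(a,(0,130,60),(8,255,255),(215,270,290,380))[0])
t,ct=shot('top','t10'); w,cw=shot('wrist','w10')
b,l=blobs(w,(0,130,40),(8,255,255),amin=300); print(b)
q=onz('wrist',*b[0][2],.213,cw); print(q)
A=cv2.resize(t[100:250,195:435],None,fx=3,fy=3,interpolation=2)[:,:720]
B=cv2.resize(w[80:200,180:400],None,fx=1,fy=1); C=s[140:290,180:330]
out=np.zeros((600,720,3),np.uint8); out[:450]=A; out[450:570,:220]=B; out[450:600,230:380]=C
cv2.imwrite('pics/c10.png',out)
E
```

```text
[0.45842394 0.31057535 0.30144119] 20.45
side0 [(np.int32(165), (np.int32(247), np.int32(297), np.int32(14), np.int32(29)), array([252.3, 309.5])), (np.int32(10), (np.int32(253), np.int32(312), np.int32(6), np.int32(4)), array([256.2, 313.9]))]
s10 [(np.int32(225), (np.int32(247), np.int32(297), np.int32(14), np.int32(30)), array([252.9, 311.1]))]
[(np.int32(1222), (np.int32(259), np.int32(123), np.int32(21), np.int32(63)), array([269.4, 153.6]))]
[0.45834094 0.3536937  0.213     ]
```

View pics/c10.png

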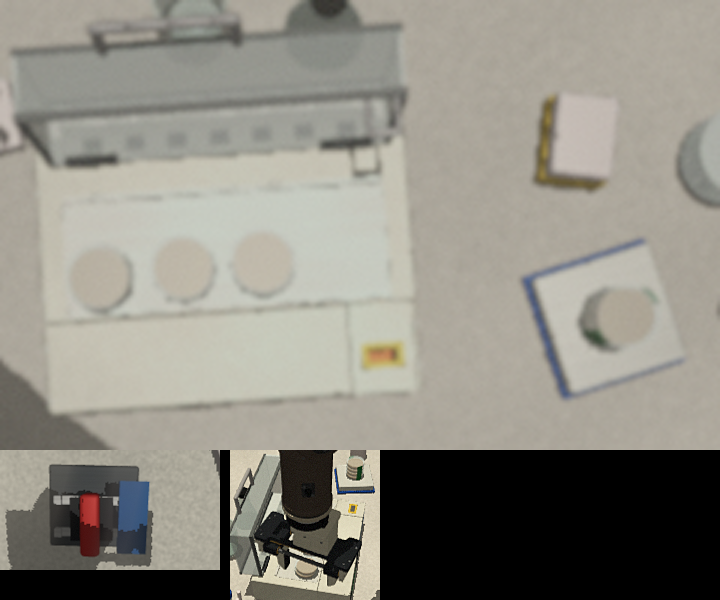

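carry_out(increments=[4,-20,0,0,0,0.03,8,-35,0,0,0,0.03,8,-35,0,0,0,0.03,8,-35,0,0,0,0.03,8,-35,0,0,0,0.03,8,-35,0,0,0,0.03,8,-35,0,0,0,0.03,7,-30,0,0,0,0.03,0,0,0,0,0,0,0,0,0,0,0,0])

```text
clock: 21.85
position: [0.5174, 0.0519, 0.3015]
ee_rot: [-2.16, -2.28, -0.001]
force: [-0.5, 0.9, 0.2]
width: 0.998
gripper_force: 0.0
```

```bash
cat >> h.py <<'E'
def discs(im,lo=(5,18,90),hi=(25,110,255),amin=300,roi=None):
    b,l=blobs(im,lo,hi,roi,amin); out=[]
    for i in range(1,l.max()+1):
        m=(l==i).astype(np.uint8)
        if m.sum()<amin: continue
        k=cv2.findContours(m,cv2.RETR_EXTERNAL,cv2.CHAIN_APPROX_NONE)[0]; k=max(k,key=cv2.contourArea)
        if len(k)>10:
            e=cv2.fitEllipse(k); out.append((int(m.sum()),np.round(e[0],1),np.round(e[1],1)))
    return out
E
python3 - <<'E'
from h import *
o=readout.observe(); print(o['position'],o['clock'])
w,cw=shot('wrist','w11'); t=cv2.imread('pics/t10.png')
for p in [(.511,.147,.105),(.5165,.068,.105),(.523,-.0065,.105)]:
    u,v=proj('wrist',p,cw); print((round(u),round(v)),cv2.cvtColor(w,cv2.COLOR_BGR2HSV)[int(v),int(u)])
for y,x in [(192,228),(189,256),(187,283),(205,404),(225,240),(180,300)]: print(cv2.cvtColor(t,cv2.COLOR_BGR2HSV)[y,x])
E
```

```text
[0.51741961 0.05188458 0.30152087] 21.85
(279, 85) [ 22  36 177]
(280, 168) [ 23  38 169]
(282, 238) [ 22  38 149]
[ 21  32 185]
[ 20  28 190]
[ 20  27 191]
[ 19  32 174]
[ 25  22 196]
[ 42  13 203]
```

View pics/w11.png

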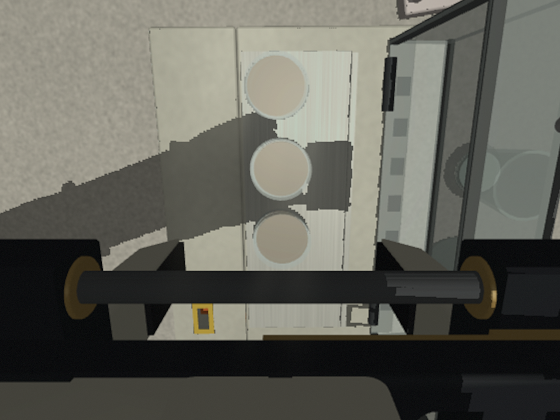

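```bash
python3 - <<'E'
from h import *
def ell(im,u,v,r,lo=(12,25,90),hi=(25,90,255)):
    hsv=cv2.cvtColor(im,cv2.COLOR_BGR2HSV); m=cv2.inRange(hsv,lo,hi)
    k=np.zeros_like(m); cv2.circle(k,(int(u),int(v)),r,255,-1); m=cv2.morphologyEx(m&k,cv2.MORPH_OPEN,np.ones((2,2)))
    cs=cv2.findContours(m,cv2.RETR_EXTERNAL,cv2.CHAIN_APPROX_NONE)[0]; c=max(cs,key=cv2.contourArea); c=cv2.convexHull(c)
    return cv2.fitEllipse(c)
cw=vision.calibration('wrist');ct=vision.calibration('top');cs=vision.calibration('side')
w=cv2.imread('pics/w11.png');s=cv2.imread('pics/s7.png');t=cv2.imread('pics/t10.png')
hs=cv2.cvtColor(s,cv2.COLOR_BGR2HSV)
print(hs[215,265],hs[235,261],hs[257,257],hs[225,290],hs[225,275])
for (a,b,d) in [((276,87),(257,257),(228,192)),((281,168),(261,235),(256,189)),((282,238),(265,214),(282.5,187.5))]:
    e1=ell(w,*a,36);e2=ell(s,*b,14,(10,35,90),(25,120,255));e3=ell(t,*d,13)
    f=lambda e:(np.round(e[0],1),np.round(e[1],1))
    print(f(e1),f(e2),f(e3))
    print(' ws',two(ray('wrist',*e1[0],cw),ray('side',*e2[0],cs)),' ts',two(ray('top',*e3[0],ct),ray('side',*e2[0],cs)))
t0=cv2.imread('pics/top0.png');s0=cv2.imread('pics/side0.png')
e=ell(t0,404,205,12);e2=ell(s0,306,153,12,(10,35,90),(25,120,255));print(e,e2,two(ray('top',*e[0],ct),ray('side',*e2[0],cs)))
o=np.zeros((600,600,3),np.uint8)
o[:300,:300]=cv2.resize(s0[130:190,275:335],(300,300),interpolation=2)
o[300:,:300]=cv2.resize(s[195:270,235:310],(300,300),interpolation=2)
o[:300,300:]=cv2.resize(cv2.imread('pics/w1.png')[60:200,420:560],(300,300),interpolation=2)
o[300:,300:]=cv2.resize(w[100:270,210:380],(300,300),interpolation=2)
cv2.imwrite('pics/c12.png',o)
E
```

```text
[ 20  57 160] [ 22  61 164] [ 22  61 160] [ 25  43 192] [ 23  35 187]
(array([276.5,  86.2]), array([57. , 59.8])) (array([256.7, 257.8]), array([19.1, 21.6])) (array([228.7, 193.3]), array([17.8, 18.7]))
 ws (array([0.50876427, 0.14653978, 0.1032936 ]), np.float64(0.0006995735186077315))  ts (array([0.50848054, 0.14469262, 0.10086712]), np.float64(0.0022836102758862385))
(array([281.5, 169.2]), array([53.2, 53.6])) (array([261.8, 235.9]), array([18.9, 20.6])) (array([256.6, 189.9]), array([17.6, 17.7]))
 ws (array([0.5172583 , 0.06588779, 0.09824693]), np.float64(0.0012932292419909612))  ts (array([0.51639543, 0.06673573, 0.09950144]), np.float64(5.9338089480880876e-05))
(array([282.5, 239.1]), array([49. , 50.7])) (array([266.2, 216.5]), array([17.6, 18.9])) (array([283.2, 187.7]), array([16.9, 17.8]))
 ws (array([ 0.5234416 , -0.01084504,  0.09593057]), np.float64(0.00020150884868656434))  ts (array([ 0.52228871, -0.00752144,  0.0995431 ]), np.float64(0.0008332778849338041))
((403.4928283691406, 206.0245361328125), (18.38840103149414, 20.050018310546875), 81.07977294921875) ((306.1212158203125, 153.56765747070312), (9.4296236038208, 15.177979469299316), 91.29290771484375) (array([ 0.46889101, -0.34796143,  0.07828696]), np.float64(0.0008842831444490796))
```

View pics/c12.png

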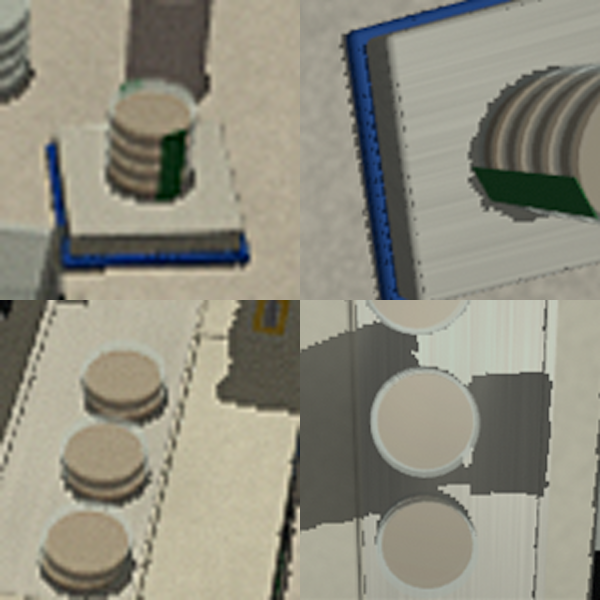

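```bash
cat >> h.py <<'E'
def ell(im,u,v,r,lo=(12,25,90),hi=(25,90,255)):
    hsv=cv2.cvtColor(im,cv2.COLOR_BGR2HSV); m=cv2.inRange(hsv,lo,hi)
    k=np.zeros_like(m); cv2.circle(k,(int(u),int(v)),r,255,-1); m=cv2.morphologyEx(m&k,cv2.MORPH_OPEN,np.ones((2,2)))
    cs=cv2.findContours(m,cv2.RETR_EXTERNAL,cv2.CHAIN_APPROX_NONE)[0]; c=max(cs,key=cv2.contourArea); c=cv2.convexHull(c)
    return cv2.fitEllipse(c)
def toolT(p,Rm): T=np.eye(4);T[:3,:3]=Rm;T[:3,3]=p;return T
E
python3 - <<'E'
from h import *
o=readout.observe(); cw=vision.calibration('wrist'); Tt=toolT(o['position'],R.from_rotvec(o['ee_rot']).as_matrix())
X=np.linalg.inv(Tt)@cw['pose']; np.save('X.npy',X); print(X.round(4))
a=.056; T3=toolT([.43597,-.11602,.32169],np.array([[np.cos(a),np.sin(a),0],[np.sin(a),-np.cos(a),0],[0,0,-1]]))
c3=dict(cw);c3['pose']=T3@X
w=cv2.imread('pics/w11.png');w3=cv2.imread('pics/w3.png');ct=vision.calibration('top')
h3=cv2.cvtColor(w3,cv2.COLOR_BGR2HSV);print(h3[89,173],h3[90,100],h3[95,25],h3[60,220],h3[158,487])
# content-edge circles
def circ(im,u,v,r0,r1):
    g=cv2.cvtColor(im,cv2.COLOR_BGR2GRAY).astype(np.float32); pts=[]
    s=cv2.cvtColor(im,cv2.COLOR_BGR2HSV)[...,1].astype(np.float32); s=cv2.GaussianBlur(s,(3,3),0)
    for th in np.arange(0,2*np.pi,.1):
        rr=np.arange(r0,r1,.5); xs,ys=u+rr*np.cos(th),v+rr*np.sin(th)
        ok=(xs>0)&(ys>0)&(xs<559)&(ys<419); 
        if ok.sum()<6: continue
        p=cv2.remap(s,xs[ok].astype(np.float32)[None],ys[ok].astype(np.float32)[None],1)[0]
        i=np.argmin(np.gradient(p)); pts.append((xs[ok][i],ys[ok][i]))
    pts=np.array(pts,np.float32); e=cv2.fitEllipse(pts)
    d=np.abs(np.linalg.norm(pts-e[0],axis=1)-np.mean(e[1])/2); return cv2.fitEllipse(pts[d<np.median(d)*2+.3])
for a,b in [((276.5,86.2),(25,95)),((281.5,169.2),(99,90)),((282.5,239.1),(173,88))]:
    e1=circ(w,*a,20,36); e2=circ(w3,*b,20,36)
    print(np.round(e1[0],1),np.round(e1[1],1),np.round(e2[0],1),np.round(e2[1],1),two(ray('wrist',*e1[0],cw),ray('wrist',*e2[0],c3)))
e=circ(w3,488,158,18,32);print('pile',e,two(ray('wrist',*e[0],c3),ray('top',403.5,205.6,ct)))
E
```

```text
[[ 1.100e-03  9.675e-01  2.530e-01  6.760e-02]
 [ 1.000e+00 -1.200e-03  1.000e-04 -3.000e-04]
 [ 3.000e-04  2.530e-01 -9.675e-01 -1.578e-01]
 [ 0.000e+00  0.000e+00  0.000e+00  1.000e+00]]
[ 28  22 198] [ 30  25 186] [ 30  23 181] [ 53  12 186] [ 22  38 174]
[275.4  85.3] [57.3 60.3] [28.9 95.2] [57.5 59.4] (array([0.50789187, 0.14747742, 0.09960236]), np.float64(0.001151233195312647))
[280.4 168.2] [53.7 54.1] [102.3  90.6] [53.9 65. ] (array([0.51685898, 0.06822665, 0.1065942 ]), np.float64(0.0005360013604021298))
[281.7 238.3] [49. 51.] [173.8  89. ] [54.1 58.9] (array([ 0.52232866, -0.00486439,  0.11046557]), np.float64(0.00048181969019527265))
pile ((485.0228576660156, 156.90611267089844), (46.88419723510742, 52.3233642578125), 65.7135238647461) (array([ 0.47062801, -0.34903138,  0.07469636]), np.float64(2.059123692545577e-05))
```

carry_out(increments=[-3,35,-20,0,0,0,-3,35,-40,0,0,0,-2.5,25,-40,0,0,0,0,0,-40,0,0,0,0,0,-30,0,0,0,0,0,-15,0,0,0,0,0,-8.5,0,0,0,0,0,0,0,0,0,0,0,0,0,0,0], grip=0.1, newtons=8)

```text
clock: 23.02
position: [0.5097, 0.1459, 0.109]
ee_rot: [2.162, 2.279, 0.002]
force: [-0.4, 0.5, -0.4]
width: 0.898
gripper_force: 0.0
```

carry_out(increments=[0,0,0,0,0,0,0,0,0,0,0,0,0,0,0,0,0,0,0,0,0,0,0,0,0,0,0,0,0,0,0,0,0,0,0,0], grip=0.5)

```text
clock: 23.78
position: [0.5092, 0.1456, 0.1082]
ee_rot: [2.162, 2.279, 0.0]
force: [-0.4, -1.1, 5.6]
width: 0.648
gripper_force: 8.0
```

carry_out(increments=[0,0,1,0,0,0,0,0,1,0,0,0,0,0,1,0,0,0,0,0,2,0,0,0,0,0,0,0,0,0])

```text
clock: 24.4
position: [0.5091, 0.1457, 0.1132]
ee_rot: [2.162, 2.279, 0.0]
force: [-0.3, 0.2, -0.3]
width: 0.651
gripper_force: 8.0
```

```bash
python3 - <<'E'
from h import *
o=readout.observe(); print(o['position'],o['force'],o['ft_torque'],o['width']*92,o['gripper_force'],o['clock'])
E
```

```text
[0.50914284 0.14567076 0.11322186] [-0.33408801  0.22258656 -0.28024391] [-0.04982824 -0.10905478 -0.02119007] 59.90606986610837 7.999957054853439 24.4
```

carry_out(increments=[0,0,15,0,0,0,0,0,35,0,0,0,0,0,45,0,0,0,-2,-20,45,0,0,-0.04,-5,-38,27,0,0,-0.06,-5,-40,0,0,0,-0.06,-5,-40,0,0,0,-0.06,-5,-40,0,0,0,-0.06,-5,-40,0,0,0,-0.06,-5,-40,0,0,0,-0.06,-6,-40,0,0,0,-0.06,-6,-40,0,0,0,-0.06,-6,-40,0,0,0,-0.06,-6,-40,0,0,0,-0.06,-6,-40,0,0,0,-0.06,-6,-40,0,0,0,-0.06,-6,-32,0,0,0,-0.06,0,0,0,0,0,0,0,0,0,0,0,0])

```text
clock: 26.78
position: [0.4354, -0.3838, 0.2801]
ee_rot: [-2.89, -1.229, -0.001]
force: [-0.0, 0.1, -1.1]
width: 0.655
gripper_force: 8.0
```

```bash
python3 - <<'E'
from h import *
o=readout.observe(); print(o['position'],o['force'],o['width']*92,o['clock'],o['joints'].round(2))
w,c=shot('wrist','w13'); t,ct=shot('top','t13')
for z in(.075,.09): print(proj('wrist',(.471,-.346,z),c))
u,v=proj('wrist',(.471,-.346,.09),c)
e=ell(w,u,v,50);print(e)
for z in(.06,.075,.09): print(z,onz('wrist',*e[0],z,c).round(4), onz('top',403.5,205.8,z,ct).round(4))
# green tape
print(blobs(w,(45,60,20),(85,255,255),amin=20)[0])
# left dish spots in top view
hsv=cv2.cvtColor(t,cv2.COLOR_BGR2HSV)
for d in[(228,192),(256,189),(283,187)]:
    e=ell(t,*d,13,(12,25,90)); print(np.round(e[0],1),np.round(e[1],1))
s,cs=shot('side','s13')
for n in('s7','s13'):
  im=cv2.imread(f'pics/{n}.png'); hh=cv2.cvtColor(im,cv2.COLOR_BGR2HSV)
  print(n,[ (v,hh[v,257].tolist()) for v in range(244,274,2)])
E
```

```text
[ 0.43542793 -0.3837668   0.28006439] [-0.03065974  0.12347213 -1.13536587] 60.28063523436629 26.775 [ 0.95  0.36 -0.43  1.58  0.16  1.24 -0.28]
(np.float64(279.5185840988758), np.float64(131.11716148086452))
(np.float64(279.5029712482277), np.float64(131.78751716159869))
((280.2459411621094, 133.57540893554688), (53.17076873779297, 54.256168365478516), 167.43710327148438)
0.06 [ 0.4693 -0.3488  0.06  ] [ 0.4705 -0.3535  0.06  ]
0.075 [ 0.4698 -0.3483  0.075 ] [ 0.4701 -0.3489  0.075 ]
0.09 [ 0.4703 -0.3477  0.09  ] [ 0.4696 -0.3444  0.09  ]
[]
[229.5 192.6] [18.4 19.3]
[256.6 190. ] [17.9 18.3]
[283.1 187.8] [17.8 18.5]
s7 [(244, [21, 57, 72]), (246, [32, 25, 156]), (248, [18, 75, 164]), (250, [21, 59, 163]), (252, [22, 64, 164]), (254, [21, 61, 164]), (256, [19, 65, 162]), (258, [21, 60, 161]), (260, [20, 62, 161]), (262, [22, 63, 157]), (264, [18, 55, 79]), (266, [20, 75, 116]), (268, [33, 38, 60]), (270, [25, 35, 175]), (272, [23, 44, 195])]
s13 [(244, [16, 63, 61]), (246, [30, 31, 107]), (248, [23, 26, 179]), (250, [32, 26, 176]), (252, [18, 71, 151]), (254, [17, 70, 150]), (256, [19, 70, 154]), (258, [18, 71, 150]), (260, [19, 67, 149]), (262, [20, 64, 152]), (264, [20, 70, 152]), (266, [19, 80, 111]), (268, [30, 31, 58]), (270, [24, 36, 176]), (272, [25, 47, 189])]
```

carry_out(increments=[17,18,-20,0,0,0,17.6,17.8,-40,0,0,0,0,0,-40,0,0,0,0,0,-35,0,0,0,0,0,-25,0,0,0,0,0,-12,0,0,0,0,0,-5,0,0,0,0,0,0,0,0,0,0,0,0,0,0,0])

```text
clock: 28.05
position: [0.4702, -0.3489, 0.104]
ee_rot: [2.89, 1.228, 0.001]
force: [0.1, 0.0, 0.1]
width: 0.65
gripper_force: 8.0
```

```bash
python3 - <<'E'
from h import *
o=readout.observe(); print(o['position'],o['force'],o['ft_torque'])
hh=cv2.cvtColor(cv2.imread('pics/s13.png'),cv2.COLOR_BGR2HSV); h7=cv2.cvtColor(cv2.imread('pics/s7.png'),cv2.COLOR_BGR2HSV)
for u,a,b in[(261,222,252),(265,203,233)]:
    print(u,[(v,h7[v,u].tolist()) for v in range(a,b)])
E
```

```text
[ 0.47019953 -0.34887592  0.10400719] [0.0830203  0.02048869 0.11259437] [-0.01835158 -0.05737651  0.00288265]
261 [(222, [20, 56, 122]), (223, [20, 57, 117]), (224, [39, 28, 117]), (225, [32, 24, 146]), (226, [22, 57, 160]), (227, [21, 61, 159]), (228, [19, 59, 165]), (229, [22, 59, 164]), (230, [21, 63, 162]), (231, [22, 61, 162]), (232, [20, 60, 161]), (233, [21, 60, 161]), (234, [19, 61, 163]), (235, [22, 61, 164]), (236, [20, 64, 164]), (237, [22, 58, 159]), (238, [22, 61, 163]), (239, [19, 60, 157]), (240, [17, 75, 105]), (241, [17, 65, 74]), (242, [18, 65, 114]), (243, [18, 71, 143]), (244, [13, 90, 93]), (245, [18, 40, 76]), (246, [37, 24, 139]), (247, [28, 25, 165]), (248, [24, 41, 173]), (249, [20, 71, 159]), (250, [21, 61, 164]), (251, [19, 59, 161])]
265 [(203, [25, 32, 183]), (204, [25, 33, 185]), (205, [35, 24, 184]), (206, [28, 25, 183]), (207, [24, 37, 174]), (208, [18, 67, 155]), (209, [22, 58, 159]), (210, [20, 56, 164]), (211, [20, 61, 160]), (212, [20, 60, 165]), (213, [21, 62, 156]), (214, [22, 62, 160]), (215, [20, 57, 160]), (216, [19, 61, 163]), (217, [24, 59, 159]), (218, [23, 59, 164]), (219, [20, 68, 158]), (220, [18, 72, 124]), (221, [18, 67, 84]), (222, [23, 58, 92]), (223, [19, 67, 137]), (224, [20, 49, 129]), (225, [30, 27, 121]), (226, [32, 25, 156]), (227, [19, 68, 164]), (228, [20, 59, 160]), (229, [20, 61, 166]), (230, [23, 61, 159]), (231, [22, 59, 161]), (232, [19, 58, 162])]
```

carry_out(increments=[0,0,-2,0,0,0,0,0,-2,0,0,0,0,0,-2,0,0,0,0,0,-1,0,0,0,0,0,-1,0,0,0,0,0,0,0,0,0,0,0,0,0,0,0])

```text
clock: 28.92
position: [0.4697, -0.3486, 0.095]
ee_rot: [2.891, 1.229, 0.0]
force: [-0.1, 0.8, 0.0]
width: 0.651
gripper_force: 8.0
```

carry_out(increments=[0,0,-0.5,0,0,0,0,0,-0.5,0,0,0,0,0,0,0,0,0,0,0,0,0,0,0])

```text
clock: 29.42
position: [0.4697, -0.3486, 0.0941]
ee_rot: [2.891, 1.229, 0.0]
force: [0.6, 0.3, -1.1]
width: 0.653
gripper_force: 8.0
```

carry_out(increments=[0,0,-0.5,0,0,0,0,0,-0.5,0,0,0,0,0,0,0,0,0,0,0,0,0,0,0])

```text
clock: 29.92
position: [0.4697, -0.3486, 0.0933]
ee_rot: [2.891, 1.229, 0.0]
force: [-1.6, 1.1, 4.3]
width: 0.654
gripper_force: 8.0
```

carry_out(increments=[0,0,-0.5,0,0,0,0,0,-0.5,0,0,0,0,0,0,0,0,0,0,0,0,0,0,0])

```text
clock: 30.42
position: [0.4697, -0.3486, 0.0927]
ee_rot: [2.891, 1.229, 0.0]
force: [-2.8, 2.3, 10.6]
width: 0.649
gripper_force: 8.0
```

carry_out(increments=[0,0,1,0,0,0,0,0,0.4,0,0,0,0,0,0,0,0,0])

```text
clock: 30.8
position: [0.4696, -0.3486, 0.0932]
ee_rot: [-2.891, -1.229, 0.0]
force: [-0.0, -0.2, -0.6]
width: 0.647
gripper_force: 8.0
```

carry_out(increments=[0,0,0,0,0,0,0,0,0,0,0,0,0,0,0,0,0,0,0,0,0,0,0,0], grip=0.1)

```text
clock: 31.3
position: [0.4697, -0.3486, 0.0934]
ee_rot: [2.891, 1.229, 0.0]
force: [-0.4, 0.4, -0.2]
width: 0.896
gripper_force: 0.0
```

carry_out(increments=[0,0,8,0,0,0,0,0,20,0,0,0,0,0,40,0,0,0,0,0,40,0,0,0,-17,-18,50,0,0,0,-17.6,-17.8,28,0,0,0,0,0,0,0,0,0,0,0,0,0,0,0])

```text
clock: 32.3
position: [0.4351, -0.3837, 0.2791]
ee_rot: [-2.89, -1.229, -0.0]
force: [0.8, -0.9, -0.9]
width: 0.9
gripper_force: 0.0
```

```bash
python3 - <<'E'
from h import *
o=readout.observe(); print(o['position'],o['clock'])
w,c=shot('wrist','w14'); u,v=proj('wrist',(.47,-.348,.105),c)
e=ell(w,u,v,50);print((u,v),e,onz('wrist',*e[0],.105,c).round(4))
t,ct=shot('top','t14')
e=ell(t,*proj('top',(.47,-.348,.105),ct),12);print(e,onz('top',*e[0],.105,ct))
for d,z in zip([(229,192.5),(256.6,190),(283.1,187.8)],(.105,.12,.12)):
    e=ell(t,*d,13); print(np.round(e[0],1),onz('top',*e[0],z,ct).round(4))
E
```

```text
[ 0.4351024  -0.38365671  0.27906635] 32.3
(np.float64(280.5744385509391), np.float64(134.7057432138665)) ((281.34625244140625, 135.4703369140625), (55.97504425048828, 57.36320114135742), 172.49949645996094) [ 0.47  -0.349  0.105]
((405.66070556640625, 205.99508666992188), (18.623647689819336, 20.85878562927246), 96.8109359741211) [ 0.46860774 -0.34573656  0.105     ]
[229.6 192.7] [0.5087 0.1416 0.105 ]
[256.6 190.1] [0.5144 0.0653 0.12  ]
[283.1 187.8] [ 0.5201 -0.0075  0.12  ]
```

carry_out(increments=[4,20,0,0,0,0.04,7,38,0,0,0,0.07,7,40,0,0,0,0.07,7,40,0,0,0,0.07,7,40,0,0,0,0.07,7,40,0,0,0,0.07,7,40,0,0,0,0.07,7,40,0,0,0,0.07,7,40,0,0,0,0.07,7,40,0,0,0,0.07,7,40,-30,0,0,0.07,7,33,-40,0,0,0.08,0,0,-40,0,0,0,0,0,-30,0,0,0,0,0,-20,0,0,0,0,0,-8,0,0,0,0,0,0,0,0,0,0,0,0,0,0,0])

```text
clock: 34.65
position: [0.5164, 0.0672, 0.1123]
ee_rot: [2.161, 2.279, 0.002]
force: [0.0, -0.4, 0.2]
width: 0.903
gripper_force: 0.0
```

carry_out(increments=[0,0,-1.8,0,0,0,0,0,0,0,0,0,0,0,0,0,0,0,0,0,0,0,0,0,0,0,0,0,0,0,0,0,0,0,0,0], grip=0.5)

```text
clock: 35.4
position: [0.5162, 0.0665, 0.1098]
ee_rot: [2.162, 2.279, 0.0]
force: [-0.3, -1.4, 2.8]
width: 0.651
gripper_force: 8.0
```

carry_out(increments=[0,0,3,0,0,0,0,0,15,0,0,0,0,0,37,0,0,0,0,0,45,0,0,0,-2,-16,45,0,0,-0.05,-4,-38,25,0,0,-0.07,-4,-40,0,0,0,-0.07,-4,-40,0,0,0,-0.07,-4,-40,0,0,0,-0.07,-4,-40,0,0,0,-0.07,-4,-40,0,0,0,-0.07,-4,-40,0,0,0,-0.07,-4,-40,0,0,0,-0.07,-4,-40,0,0,0,-0.07,-4,-25,-20,0,0,-0.07,-4.2,-15.5,-40,0,0,-0.07,0,0,-40,0,0,0,0,0,-35,0,0,0,0,0,0,0,0,0])

```text
clock: 37.78
position: [0.4678, -0.3463, 0.1413]
ee_rot: [-2.886, -1.226, 0.005]
force: [-1.0, -0.4, -1.0]
width: 0.647
gripper_force: 8.0
```

carry_out(increments=[0,0,-20,0,0,0,0,0,-8,0,0,0,0,0,-3,0,0,0,0,0,0,0,0,0,0,0,0,0,0,0])

```text
clock: 38.4
position: [0.4702, -0.3481, 0.1144]
ee_rot: [2.891, 1.228, 0.001]
force: [0.8, -0.8, -0.1]
width: 0.646
gripper_force: 8.0
```

carry_out(increments=[0,0,-1,0,0,0,0,0,-1,0,0,0,0,0,-0.5,0,0,0,0,0,0,0,0,0,0,0,0,0,0,0])

```text
clock: 39.02
position: [0.4699, -0.3479, 0.1111]
ee_rot: [-2.891, -1.229, -0.0]
force: [0.6, 0.4, 0.8]
width: 0.65
gripper_force: 8.0
```

carry_out(increments=[0,0,-0.5,0,0,0,0,0,0,0,0,0,0,0,0,0,0,0])

```text
clock: 39.4
position: [0.4698, -0.3479, 0.1106]
ee_rot: [2.891, 1.229, -0.0]
force: [0.2, -0.6, -0.2]
width: 0.647
gripper_force: 8.0
```

carry_out(increments=[0,0,-0.5,0,0,0,0,0,0,0,0,0,0,0,0,0,0,0])

```text
clock: 39.78
position: [0.4698, -0.3479, 0.1101]
ee_rot: [-2.891, -1.229, 0.0]
force: [0.3, 0.6, 0.1]
width: 0.652
gripper_force: 8.0
```

carry_out(increments=[0,0,-0.5,0,0,0,0,0,0,0,0,0,0,0,0,0,0,0])

```text
clock: 40.15
position: [0.4699, -0.3479, 0.1099]
ee_rot: [2.891, 1.229, 0.0]
force: [-0.1, 0.1, 3.3]
width: 0.651
gripper_force: 8.0
```

Contact at 0.110, as predicted. Release and return for a look.

carry_out(increments=[0,0,0.3,0,0,0,0,0,0,0,0,0,0,0,0,0,0,0,0,0,0,0,0,0], grip=0.1)

```text
clock: 40.65
position: [0.4698, -0.3479, 0.1099]
ee_rot: [-2.891, -1.229, 0.0]
force: [-0.5, 0.1, -0.0]
width: 0.901
gripper_force: 0.0
```

carry_out(increments=[0,0,8,0,0,0,0,0,20,0,0,0,0,0,40,0,0,0,0,0,45,0,0,0,-17,-18,56,0,0,0,-18,-18,0,0,0,0,0,0,0,0,0,0,0,0,0,0,0,0])

```text
clock: 41.65
position: [0.4351, -0.3831, 0.2788]
ee_rot: [-2.89, -1.229, -0.0]
force: [-0.6, 1.1, -0.1]
width: 0.901
gripper_force: 0.0
```

```bash
cat > chk.py <<'E'
from h import *
import sys
z=float(sys.argv[1]); tag=sys.argv[2]
o=readout.observe(); print(o['position'],o['clock'])
w,c=shot('wrist','w'+tag); u,v=proj('wrist',(.47,-.348,z),c)
e=ell(w,u,v,50);print('pile w',np.round(e[0],1),np.round(e[1],1),onz('wrist',*e[0],z,c).round(4))
t,ct=shot('top','t'+tag)
for d in [(229.6,192.7),(256.6,190),(283.1,187.8)]:
    try: e=ell(t,*d,13); print(np.round(e[0],1),np.round(e[1],1),onz('top',*e[0],.105,ct).round(4))
    except Exception as x: print('none',x)
E
python3 chk.py .12 15
```

```text
[ 0.43509038 -0.38309606  0.27880335] 41.65
pile w [281.7 134.7] [58.3 59.8] [ 0.4712 -0.3475  0.12  ]
[229.6 192.7] [18.5 19.1] [0.5087 0.1415 0.105 ]
[256.9 190.8] [18.2 18.7] [0.5135 0.0653 0.105 ]
[283.  187.8] [17.8 18.3] [ 0.5214 -0.0073  0.105 ]
```

carry_out(increments=[4,20,0,0,0,0.04,8,38,0,0,0,0.08,9,38,0,0,0,0.08,9,38,0,0,0,0.08,9,38,0,0,0,0.08,9,38,0,0,0,0.08,9,38,0,0,0,0.08,9,38,0,0,0,0.08,9,38,0,0,0,0.08,9,38,-30,0,0,0.08,3.4,13,-40,0,0,0.06,0,0,-40,0,0,0,0,0,-30,0,0,0,0,0,-20,0,0,0,0,0,-8,0,0,0,0,0,-1,0,0,0,0,0,0,0,0,0,0,0,0,0,0,0])

```text
clock: 44.0
position: [0.5227, -0.0088, 0.1107]
ee_rot: [2.161, 2.279, 0.001]
force: [0.3, 0.3, -0.2]
width: 0.898
gripper_force: 0.0
```

carry_out(increments=[0,0,0,0,0,0,0,0,0,0,0,0,0,0,0,0,0,0,0,0,0,0,0,0,0,0,0,0,0,0,0,0,0,0,0,0], grip=0.5)

```text
clock: 44.75
position: [0.5223, -0.009, 0.11]
ee_rot: [2.162, 2.279, -0.0]
force: [0.6, 0.3, 1.7]
width: 0.65
gripper_force: 8.0
```

carry_out(increments=[0,0,3,0,0,0,0,0,15,0,0,0,0,0,37,0,0,0,0,0,45,0,0,0,-3,-19,45,0,0,-0.06,-6,-38,25,0,0,-0.09,-6,-40,0,0,0,-0.09,-6,-40,0,0,0,-0.09,-6,-40,0,0,0,-0.09,-6,-40,0,0,0,-0.09,-6,-40,0,0,0,-0.09,-6,-40,0,0,0,-0.09,-5,-27,-20,0,0,-0.09,-2,-15,-40,0,0,-0.04,0,0,-40,0,0,0,0,0,-30,0,0,0,0,0,-13,0,0,0,0,0,-8,0,0,0,0,0,0,0,0,0,0,0,0,0,0,0])

```text
clock: 47.25
position: [0.4709, -0.3482, 0.13]
ee_rot: [2.89, 1.228, 0.001]
force: [-1.2, -0.1, -0.5]
width: 0.649
gripper_force: 8.0
```

carry_out(increments=[-0.3,0,-1,0,0,0,0,0,-1,0,0,0,0,0,-1,0,0,0,0,0,-0.5,0,0,0,0,0,0,0,0,0,0,0,0,0,0,0])

```text
clock: 48.0
position: [0.47, -0.3479, 0.1254]
ee_rot: [2.891, 1.229, -0.0]
force: [-0.7, 0.3, 0.5]
width: 0.648
gripper_force: 8.0
```

carry_out(increments=[0,0,-0.4,0,0,0,0,0,0,0,0,0,0,0,0,0,0,0])

```text
clock: 48.38
position: [0.47, -0.3479, 0.125]
ee_rot: [2.891, 1.229, 0.0]
force: [0.9, -0.6, -0.0]
width: 0.653
gripper_force: 8.0
```

carry_out(increments=[0,0,-0.4,0,0,0,0,0,0,0,0,0,0,0,0,0,0,0])

```text
clock: 48.75
position: [0.4701, -0.3479, 0.125]
ee_rot: [2.891, 1.229, 0.0]
force: [-1.4, 0.8, 5.2]
width: 0.649
gripper_force: 8.0
```

carry_out(increments=[0,0,0.4,0,0,0,0,0,0,0,0,0,0,0,0,0,0,0,0,0,0,0,0,0], grip=0.1)

```text
clock: 49.25
position: [0.4699, -0.3479, 0.1249]
ee_rot: [-2.891, -1.229, 0.0]
force: [0.2, 0.3, 0.1]
width: 0.899
gripper_force: 0.0
```

carry_out(increments=[0,0,8,0,0,0,0,0,20,0,0,0,0,0,40,0,0,0,0,0,45,0,0,0,-17,-18,42,0,0,0,-18,-18,0,0,0,0,0,0,0,0,0,0,0,0,0,0,0,0])

```text
clock: 50.25
position: [0.4352, -0.3832, 0.28]
ee_rot: [-2.891, -1.229, -0.001]
force: [1.0, -0.3, 0.6]
width: 0.9
gripper_force: 0.0
```

```bash
python3 chk.py .135 16
```

```text
[ 0.43523305 -0.38316367  0.28002043] 50.25
pile w [281.4 133. ] [61.3 62.5] [ 0.4727 -0.3458  0.135 ]
[229.6 192.7] [18.3 19.2] [0.5086 0.1414 0.105 ]
[257.  190.8] [18.2 18.6] [0.5134 0.0653 0.105 ]
[283.5 188.6] [18.  18.7] [ 0.5189 -0.0087  0.105 ]
```

carry_out(increments=[4,20,0,0,0,0.04,6,38,0,0,0,0.06,6,40,0,0,0,0.06,6,40,0,0,0,0.06,6,40,0,0,0,0.06,6,40,0,0,0,0.06,6,40,0,0,0,0.06,6,40,0,0,0,0.07,6,40,0,0,0,0.07,6,40,0,0,0,0.07,6,40,0,0,0,0.07,6,40,-20,0,0,0.07,4,20,-20,0,0,0.07,0,0,0,0,0,0,0,0,0,0,0,0,0,0,0,0,0,0])

```text
clock: 52.35
position: [0.5092, 0.0934, 0.2408]
ee_rot: [2.163, 2.277, 0.001]
force: [0.1, -0.1, -0.6]
width: 0.897
gripper_force: 0.0
```

```bash
cat > dl.py <<'E'
from h import *
o=readout.observe(); print(o['position'],o['ee_rot'].round(3),o['clock'])
import sys
w,c=shot('wrist','d'+sys.argv[1])
for p in [(.509,.146,.105),(.516,.067,.105),(.5225,-.007,.105)]:
    u,v=proj('wrist',p,c)
    if 0<v<235:
        e=ell(w,u,v,55); print(np.round(e[0],1),np.round(e[1],1),onz('wrist',*e[0],.105,c).round(4))
E
python3 dl.py 1
```

```text
[0.50916127 0.09341105 0.24076568] [2.163e+00 2.277e+00 1.000e-03] 52.35
[285.9 134.9] [63.6 65. ] [0.5111 0.1455 0.105 ]
[286.6 222.6] [57.6 59.7] [0.516  0.0706 0.105 ]
```

carry_out(increments=[1,30,-10,0,0,0,0.8,22,-40,0,0,0,0,0,-40,0,0,0,0,0,-30,0,0,0,0,0,-15,0,0,0,0,0,-8,0,0,0,0,0,-2,0,0,0,0,0,0,0,0,0,0,0,0,0,0,0])

```text
clock: 53.52
position: [0.5112, 0.1463, 0.0958]
ee_rot: [2.162, 2.279, 0.002]
force: [0.7, 0.7, 0.0]
width: 0.899
gripper_force: 0.0
```

carry_out(increments=[0,0,0,0,0,0,0,0,0,0,0,0,0,0,0,0,0,0,0,0,0,0,0,0,0,0,0,0,0,0,0,0,0,0,0,0], grip=0.5)

```text
clock: 54.28
position: [0.5108, 0.1461, 0.0951]
ee_rot: [2.162, 2.279, 0.0]
force: [-1.1, -0.8, 1.6]
width: 0.651
gripper_force: 8.0
```

carry_out(increments=[0,0,3,0,0,0,0,0,17,0,0,0,0,0,45,0,0,0,0,0,45,0,0,0,-3,-19,45,0,0,-0.04,-3,-38,40,0,0,-0.06,-3,-40,0,0,0,-0.06,-3,-40,0,0,0,-0.06,-3,-40,0,0,0,-0.06,-3,-40,0,0,0,-0.06,-3,-40,0,0,0,-0.06,-3,-40,0,0,0,-0.06,-3,-40,0,0,0,-0.07,-3,-40,0,0,0,-0.07,-3,-40,0,0,0,-0.07,-3,-40,0,0,0,-0.07,-2,-26,-30,0,0,-0.07,-1.8,-10.6,-40,0,0,-0.07,0,0,-35,0,0,0,0,0,-25,0,0,0])

```text
clock: 56.78
position: [0.4704, -0.3479, 0.1588]
ee_rot: [-2.927, -1.139, 0.001]
force: [0.6, -1.2, -0.0]
width: 0.648
gripper_force: 8.0
```

carry_out(increments=[0,0,-13,0,0,0,0,0,-7,0,0,0,0,0,-3,0,0,0,0,0,0,0,0,0,0,0,0,0,0,0])

```text
clock: 57.4
position: [0.4717, -0.348, 0.1384]
ee_rot: [2.925, 1.141, 0.002]
force: [-0.8, 0.6, 6.7]
width: 0.65
gripper_force: 8.0
```

carry_out(increments=[0,0,0.8,0,0,0,0,0,0,0,0,0])

```text
clock: 57.65
position: [0.4715, -0.3479, 0.1385]
ee_rot: [2.926, 1.141, 0.001]
force: [-1.0, 1.3, 4.6]
width: 0.647
gripper_force: 8.0
```

carry_out(increments=[0,0,0,0,0,0,0,0,0,0,0,0,0,0,0,0,0,0,0,0,0,0,0,0], grip=0.1)

```text
clock: 58.15
position: [0.4709, -0.3475, 0.1377]
ee_rot: [-2.927, -1.141, 0.0]
force: [0.1, -0.0, -0.0]
width: 0.895
gripper_force: 0.0
```

carry_out(increments=[0,0,8,0,0,0,0,0,20,0,0,0,0,0,40,0,0,0,0,0,45,0,0,0,-18,-16,29,0,0,0.03,-18,-19,0,0,0,0.04,0,0,0,0,0,0,0,0,0,0,0,0])

```text
clock: 59.15
position: [0.4354, -0.3818, 0.28]
ee_rot: [-2.885, -1.243, -0.001]
force: [1.8, 0.0, 0.3]
width: 0.901
gripper_force: 0.0
```

```bash
python3 chk.py .15 17
```

```text
[ 0.43535467 -0.38177701  0.2799522 ] 59.15
pile w [284.2 139.3] [64.2 65.8] [ 0.4711 -0.3487  0.15  ]
none max() iterable argument is empty
[256.9 190.8] [18.2 18.5] [0.5134 0.0653 0.105 ]
[283.6 188.5] [18.1 18.5] [ 0.5194 -0.0088  0.105 ]
```

carry_out(increments=[4,20,0,0,0,0.04,7,38,0,0,0,0.07,7,38,0,0,0,0.07,7,38,0,0,0,0.07,7,38,0,0,0,0.07,7,38,0,0,0,0.07,7,38,0,0,0,0.07,7,38,0,0,0,0.07,7,38,0,0,0,0.07,7,38,0,0,0,0.07,7,38,-20,0,0,0.07,6.6,12,-20,0,0,0.07,0,0,0,0,0,0,0,0,0,0,0,0,0,0,0,0,0,0])

```text
clock: 61.12
position: [0.5158, 0.0284, 0.2405]
ee_rot: [2.164, 2.276, 0.0]
force: [-0.4, 0.0, -1.0]
width: 0.9
gripper_force: 0.0
```

```bash
python3 dl.py 2
```

```text
[0.51582479 0.0283945  0.2404818 ] [2.164 2.276 0.   ] 61.125Traceback (most recent call last):
  File "dl.py", line 8, in <module>
    e=ell(w,u,v,55); print(np.round(e[0],1),np.round(e[1],1),onz('wrist',*e[0],.105,c).round(4))
  File "h.py", line 35, in ell
    cs=cv2.findContours(m,cv2.RETR_EXTERNAL,cv2.CHAIN_APPROX_NONE)[0]; c=max(cs,key=cv2.contourArea); c=cv2.convexHull(c)
                                                                         ~~~^^^^^^^^^^^^^^^^^^^^^^^^
ValueError: max() iterable argument is empty
```

```bash
sed -i 's/^for p in \[(.509,.146,.105),/for p in [/' dl.py; python3 dl.py 2b
```

```text
[0.51580076 0.02852152 0.24044713] [2.164 2.276 0.   ] 61.175
[283.  149.4] [63.  63.7] [0.5161 0.0687 0.105 ]
```

carry_out(increments=[0.3,25,-10,0,0,0,0,15.2,-40,0,0,0,0,0,-40,0,0,0,0,0,-30,0,0,0,0,0,-15,0,0,0,0,0,-8,0,0,0,0,0,-2,0,0,0,0,0,0,0,0,0,0,0,0,0,0,0])

```text
clock: 62.35
position: [0.5163, 0.0698, 0.0955]
ee_rot: [2.162, 2.279, 0.002]
force: [0.6, -0.1, -0.3]
width: 0.903
gripper_force: 0.0
```

carry_out(increments=[0,0,0,0,0,0,0,0,0,0,0,0,0,0,0,0,0,0,0,0,0,0,0,0,0,0,0,0,0,0,0,0,0,0,0,0], grip=0.5)

```text
clock: 63.1
position: [0.5159, 0.0697, 0.0949]
ee_rot: [2.162, 2.279, 0.0]
force: [-0.5, -0.8, 3.1]
width: 0.649
gripper_force: 8.0
```

carry_out(increments=[0,0,3,0,0,0,0,0,17,0,0,0,0,0,45,0,0,0,0,0,45,0,0,0,-3,-19,45,0,0,-0.05,-4,-38,40,0,0,-0.08,-4,-40,0,0,0,-0.08,-4,-40,0,0,0,-0.08,-4,-40,0,0,0,-0.08,-4,-40,0,0,0,-0.08,-4,-40,0,0,0,-0.08,-4,-40,0,0,0,-0.08,-4,-40,0,0,0,-0.08,-4,-40,0,0,0,-0.08,-3,-25,-30,0,0,-0.08,-2.9,-15.7,-40,0,0,-0.04,0,0,-35,0,0,0,0,0,-22,0,0,0,0,0,0,0,0,0,0,0,0,0,0,0])

```text
clock: 65.6
position: [0.4716, -0.3484, 0.1641]
ee_rot: [2.932, 1.126, 0.002]
force: [0.6, 1.0, -0.3]
width: 0.644
gripper_force: 8.0
```

carry_out(increments=[-0.3,0,-2,0,0,0,0,0,-2,0,0,0,0,0,-1.5,0,0,0,0,0,-1,0,0,0,0,0,0,0,0,0,0,0,0,0,0,0])

```text
clock: 66.35
position: [0.4707, -0.348, 0.1564]
ee_rot: [2.932, 1.127, 0.0]
force: [-0.7, -0.2, -1.2]
width: 0.646
gripper_force: 8.0
```

carry_out(increments=[0,0,-0.5,0,0,0,0,0,-0.4,0,0,0,0,0,0,0,0,0,0,0,0,0,0,0])

```text
clock: 66.85
position: [0.4706, -0.348, 0.1554]
ee_rot: [-2.933, -1.127, 0.0]
force: [0.4, -0.5, -0.3]
width: 0.649
gripper_force: 8.0
```

carry_out(increments=[0,0,-0.5,0,0,0,0,0,0,0,0,0,0,0,0,0,0,0])

```text
clock: 67.22
position: [0.4707, -0.348, 0.155]
ee_rot: [2.932, 1.127, 0.0]
force: [-0.3, 1.2, -1.0]
width: 0.646
gripper_force: 8.0
```

carry_out(increments=[0,0,-0.5,0,0,0,0,0,0,0,0,0,0,0,0,0,0,0])

```text
clock: 67.6
position: [0.4708, -0.3481, 0.1549]
ee_rot: [2.932, 1.127, 0.0]
force: [-1.5, 0.2, 5.6]
width: 0.65
gripper_force: 8.0
```

carry_out(increments=[0,0,0.4,0,0,0,0,0,0,0,0,0,0,0,0,0,0,0,0,0,0,0,0,0], grip=0.1)

```text
clock: 68.1
position: [0.4706, -0.348, 0.1547]
ee_rot: [-2.932, -1.127, 0.0]
force: [-0.6, -0.7, -1.6]
width: 0.897
gripper_force: 0.0
```

carry_out(increments=[0,0,8,0,0,0,0,0,20,0,0,0,0,0,40,0,0,0,0,0,40,0,0,0,-18,-16,17,0,0,0.03,-18,-19,0,0,0,0.04,0,0,0,0,0,0,0,0,0,0,0,0])

```text
clock: 69.1
position: [0.4351, -0.3823, 0.2801]
ee_rot: [-2.891, -1.228, -0.001]
force: [0.1, -0.4, -1.0]
width: 0.898
gripper_force: 0.0
```

```bash
python3 chk.py .165 18
```

```text
[ 0.43509313 -0.38233312  0.28006117] 69.1
pile w [283.  141.1] [67.7 68.6] [ 0.4702 -0.3491  0.165 ]
none max() iterable argument is empty
none max() iterable argument is empty
[283.6 188.6] [18.3 18.4] [ 0.5191 -0.0087  0.105 ]
```

carry_out(increments=[4,20,0,0,0,0.04,8,30,0,0,0,0.07,8,30,0,0,0,0.08,8,30,0,0,0,0.08,8,30,0,0,0,0.08,8,30,0,0,0,0.08,8,30,0,0,0,0.08,8,30,0,0,0,0.08,8,30,0,0,0,0.08,8,30,0,0,0,0.07,6,30,-20,0,0,0.05,5,14,-20,0,0,0.03,0,0,0,0,0,0,0,0,0,0,0,0,0,0,0,0,0,0])

```text
clock: 71.08
position: [0.5219, -0.0502, 0.2404]
ee_rot: [2.164, 2.276, 0.0]
force: [-0.9, 0.2, -0.5]
width: 0.903
gripper_force: 0.0
```

```bash
sed -i 's/^for p in \[(.516,.067,.105),/for p in [/' dl.py; python3 dl.py 3
```

```text
[ 0.52191138 -0.05019223  0.24036205] [2.164 2.276 0.   ] 71.075
[282.6 144.6] [63.2 64.2] [ 0.5216 -0.0061  0.105 ]
```

Dish 3 at (0.5216, −0.0061).

carry_out(increments=[-0.3,25,-10,0,0,0,0,18.5,-40,0,0,0,0,0,-40,0,0,0,0,0,-30,0,0,0,0,0,-15,0,0,0,0,0,-8,0,0,0,0,0,-2,0,0,0,0,0,0,0,0,0,0,0,0,0,0,0])

```text
clock: 72.25
position: [0.5218, -0.0055, 0.0955]
ee_rot: [2.161, 2.279, 0.001]
force: [-0.4, 0.0, 0.1]
width: 0.902
gripper_force: 0.0
```

carry_out(increments=[0,0,0,0,0,0,0,0,0,0,0,0,0,0,0,0,0,0,0,0,0,0,0,0,0,0,0,0,0,0,0,0,0,0,0,0], grip=0.5)

```text
clock: 73.0
position: [0.5214, -0.0055, 0.0949]
ee_rot: [2.162, 2.279, 0.0]
force: [-0.5, -0.4, 2.4]
width: 0.65
gripper_force: 8.0
```

carry_out(increments=[0,0,3,0,0,0,0,0,17,0,0,0,0,0,45,0,0,0,0,0,45,0,0,0,-4,-19,45,0,0,-0.05,-5,-34,40,0,0,-0.08,-5,-34,0,0,0,-0.08,-5,-34,0,0,0,-0.08,-5,-34,0,0,0,-0.08,-5,-34,0,0,0,-0.08,-5,-34,0,0,0,-0.08,-5,-34,0,0,0,-0.08,-5,-34,0,0,0,-0.08,-4,-30,0,0,0,-0.08,-2.6,-21.5,-30,0,0,-0.05,0,0,-40,0,0,0,0,0,-28,0,0,0,0,0,-12,0,0,0,0,0,0,0,0,0,0,0,0,0,0,0])

```text
clock: 75.5
position: [0.4716, -0.3484, 0.1811]
ee_rot: [2.89, 1.228, 0.002]
force: [0.3, -0.8, -0.2]
width: 0.652
gripper_force: 8.0
```

carry_out(increments=[-0.3,0,-3,0,0,0,0,0,-3,0,0,0,0,0,-1.5,0,0,0,0,0,-1,0,0,0,0,0,0,0,0,0,0,0,0,0,0,0])

```text
clock: 76.25
position: [0.4705, -0.348, 0.1714]
ee_rot: [2.891, 1.229, 0.0]
force: [-0.7, 0.2, 0.0]
width: 0.65
gripper_force: 8.0
```

carry_out(increments=[0,0,-0.5,0,0,0,0,0,-0.4,0,0,0,0,0,0,0,0,0,0,0,0,0,0,0])

```text
clock: 76.75
position: [0.4704, -0.348, 0.1705]
ee_rot: [2.891, 1.229, -0.0]
force: [-0.3, -0.1, -1.2]
width: 0.649
gripper_force: 8.0
```

carry_out(increments=[0,0,-0.5,0,0,0,0,0,0,0,0,0,0,0,0,0,0,0])

```text
clock: 77.12
position: [0.4705, -0.348, 0.17]
ee_rot: [2.891, 1.229, 0.0]
force: [-0.2, 0.2, -0.7]
width: 0.651
gripper_force: 8.0
```

carry_out(increments=[0,0,-0.5,0,0,0,0,0,0,0,0,0,0,0,0,0,0,0])

```text
clock: 77.5
position: [0.4705, -0.3481, 0.1698]
ee_rot: [2.891, 1.228, 0.0]
force: [-1.6, 1.5, 4.5]
width: 0.652
gripper_force: 8.0
```

carry_out(increments=[0,0,0.3,0,0,0,0,0,0,0,0,0,0,0,0,0,0,0,0,0,0,0,0,0], grip=0.1)

```text
clock: 78.0
position: [0.4704, -0.348, 0.1696]
ee_rot: [-2.891, -1.229, 0.0]
force: [-0.0, 0.3, -0.1]
width: 0.9
gripper_force: 0.0
```

carry_out(increments=[0,0,8,0,0,0,0,0,20,0,0,0,0,0,35,0,0,0,0,0,40,0,0,0,-18,-18,27,0,0,0,-17,-17,0,0,0,0,0,0,0,0,0,0,0,0,0,0,0,0])

```text
clock: 79.0
position: [0.4359, -0.3822, 0.2998]
ee_rot: [-2.891, -1.229, -0.001]
force: [0.3, 0.1, 0.9]
width: 0.9
gripper_force: 0.0
```

```bash
python3 chk.py .18 19; python3 - <<'E'
from h import *
t=cv2.imread('pics/t19.png'); ct=vision.calibration('top')
# open hood bar: predicted ends at angle 1.65 
th=1.65; hinge=np.array([.479+.15,.026+.008,.094]); 
yaw=.052; ex=np.array([np.cos(yaw),np.sin(yaw),0]); ey=np.array([-np.sin(yaw),np.cos(yaw),0])
# bar shut centre est from top view
b=(onz('top',238.75,223.75,.146,ct)+onz('top',282.25,222.0,.146,ct))/2; print('bar shut',b)
hin=b+200*.001*ex; hin[2]=.094; print('hinge',hin)
r=np.hypot(.2,.052); a0=np.arctan2(.052,.2)
for th in(0,.03,.4,.8,1.2,1.65):
    p=hin-ex*r*np.cos(a0+th)+np.array([0,0,r*np.sin(a0+th)]); print(th,p.round(4),[np.round(proj('top',p+s*ey*.055,ct),1) for s in(-1,1)])
E
```

```text
[ 0.4359123  -0.38221731  0.29983679] 79.0
pile w [282.2 141.2] [66.2 67.4] [ 0.4703 -0.3489  0.18  ]
none max() iterable argument is empty
none max() iterable argument is empty
none max() iterable argument is empty
bar shut [0.42485912 0.05313411 0.146     ]
hinge [0.62458878 0.06352943 0.094     ]
0 [0.4249 0.0531 0.146 ] [array([281.1, 221.7]), array([239.9, 224.1])]
0.03 [0.4265 0.0532 0.152 ] [array([281. , 221.1]), array([239.6, 223.5])]
0.4 [0.4608 0.055  0.2198] [array([279.9, 207.4]), array([235.6, 210. ])]
0.8 [0.5227 0.0582 0.2737] [array([278.1, 180.4]), array([231.3, 183.2])]
1.2 [0.6006 0.0623 0.2993] [array([275.9, 145.5]), array([228. , 148.3])]
1.65 [0.6922 0.067  0.2893] [array([273.8, 107.2]), array([226.6, 110.1])]
```

carry_out(increments=[0,0,40,0,0,0,6,20,40,0,0,0.04,16,33,0,0,0,0.06,19,33,0,0,0,0.06,19,33,0,0,0,0.06,19,33,0,0,0,0.06,19,33,0,0,0,0.06,19,33,0,0,0,0.06,19,33,0,0,0,0.06,20,33,0,0,0,0.06,20,33,0,0,0,0.06,20,33,0,0,0,0.06,20,33,0,0,0,0.06,20,33,0,0,0,0.06,20,33,0,0,0,0.06,0,0,-5,0,0,0,0,0,0,0,0,0,0,0,0,0,0,0])

```text
clock: 81.35
position: [0.6913, 0.0649, 0.375]
ee_rot: [2.163, 2.277, -0.0]
force: [1.2, -0.3, -0.1]
width: 0.899
gripper_force: 0.0
```

```bash
python3 - <<'E'
from h import *
o=readout.observe(); print(o['position'],o['ee_rot'].round(3),o['clock'],o['joints'].round(2))
w,c=shot('wrist','b1')
p=np.array([.692,.067,.289]); u,v=proj('wrist',p,c); print(u,v)
g=cv2.cvtColor(w,cv2.COLOR_BGR2GRAY); v0=int(v)
for r in (v0-40,v0-25,v0-10,v0,v0+15): 
    if r<235: print(r,g[r,int(u)-40:int(u)+44:4])
E
```

```text
[0.69132285 0.0649266  0.37502354] [ 2.163  2.277 -0.   ] 81.35 [ 0.21  0.59 -0.75  1.07  0.39  1.61 -0.38]
281.43160622207506 209.55287697872035
169 [172 173 171 172 172 172 171 160 124  65  72  76  78  91  88  87  88  85
  84  75 165]
184 [170 170 168 170 169 170 169 165 122  67  74  77  98 151 151 152 148 154
 155  77 108]
199 [168 166 167 167 169 168 167 168 122  67  74  77  94 147 159 152 156 152
 156 161 156]
209 [167 167 166 166 166 166 166 167 120  67  74  75  98 151 162 153 155 151
 151 159 162]
224 [156 157 164 164 165 164 164 166 120  65  71  71  91 150 158 154 153 156
 133  74  79]
```

carry_out(increments=[0.7,2,-30,0,0,0,0,0,-40,0,0,0,0,0,-25,0,0,0,0,0,-10,0,0,0,0,0,0,0,0,0,0,0,0,0,0,0])

```text
clock: 82.15
position: [0.6927, 0.0681, 0.2713]
ee_rot: [2.161, 2.278, 0.003]
force: [1.2, -0.0, 1.0]
width: 0.897
gripper_force: 0.0
```

carry_out(increments=[0,0,0,0,0,0,0,0,0,0,0,0,0,0,0,0,0,0,0,0,0,0,0,0,0,0,0,0,0,0,0,0,0,0,0,0,0,0,0,0,0,0,0,0,0,0,0,0,0,0,0,0,0,0], grip=1, newtons=40)

```text
clock: 83.28
position: [0.6924, 0.068, 0.2698]
ee_rot: [2.162, 2.279, 0.001]
force: [1.8, -0.7, -0.1]
width: 0.098
gripper_force: 40.0
```

```bash
python3 - <<'E'
from h import *
o=readout.observe(); p=o['position'];print(p,o['force'],o['width']*92,o['gripper_force'])
ex=np.array([np.cos(.052),np.sin(.052),0]); hin=np.array([.6246,.0635,.094]); r=np.hypot(.2,.052);a0=np.arctan2(.052,.2)
d=p-hin; X=d@ex; Z=p[2]+.0188-.094; print('radius',np.hypot(X,Z),r,'angle',np.arctan2(Z,-X)-a0)
th=np.r_[1.65:0:15j,-.01]; q=np.array([-np.cos(a0+th)*r,np.sin(a0+th)*r])
for a,dq in zip(th[1:],np.diff(q).T*1000): print(round(a,2),(dq[0]*ex).round(1)[:2],dq[1].round(1))
E
```

```text
[0.69241472 0.06801673 0.26982277] [ 1.77175586 -0.74954474 -0.13779372] 8.98034463026889 39.99902665615082
radius 0.20614627752646655 0.20664946164943185 angle 1.652369802997933
1.53 [-23.4  -1.2] 6.6
1.41 [-24.   -1.2] 3.8
1.3 [-24.3  -1.3] 0.9
1.18 [-24.2  -1.3] -1.9
1.06 [-23.8  -1.2] -4.8
0.94 [-23.1  -1.2] -7.5
0.82 [-22.1  -1.1] -10.2
0.71 [-20.7  -1.1] -12.7
0.59 [-19.1  -1. ] -15.1
0.47 [-17.2  -0.9] -17.2
0.35 [-15.   -0.8] -19.1
0.24 [-12.7  -0.7] -20.8
0.12 [-10.2  -0.5] -22.1
0.0 [-7.5 -0.4] -23.2
-0.01 [-0.5 -0. ] -2.0
```

carry_out(increments=[-11.5,-0.6,3.6,0,0,0,-11.9,-0.6,3.0,0,0,0,-12,-0.6,2.2,0,0,0,-12,-0.6,1.6,0,0,0,-12.1,-0.6,0.8,0,0,0,-12.2,-0.7,0.1,0,0,0,-12.1,-0.6,-0.6,0,0,0,-12.1,-0.7,-1.3,0,0,0,-12,-0.6,-2,0,0,0,-11.8,-0.6,-2.8,0,0,0,-11.7,-0.6,-3.4,0,0,0,-11.4,-0.6,-4.1,0,0,0,-11.2,-0.6,-4.8,0,0,0,-10.9,-0.5,-5.4,0,0,0,0,0,0,0,0,0])

```text
clock: 85.15
position: [0.5258, 0.0591, 0.2559]
ee_rot: [-2.161, -2.279, 0.003]
force: [2.0, -3.4, 0.9]
width: 0.095
gripper_force: 40.0
```

carry_out(increments=[-10.5,-0.6,-6.1,0,0,0,-10.2,-0.5,-6.6,0,0,0,-9.8,-0.5,-7.3,0,0,0,-9.3,-0.5,-7.8,0,0,0,-8.8,-0.5,-8.4,0,0,0,-8.4,-0.4,-8.8,0,0,0,-7.8,-0.4,-9.4,0,0,0,-7.2,-0.4,-9.7,0,0,0,-6.7,-0.4,-10.2,0,0,0,-6,-0.3,-10.6,0,0,0,-5.4,-0.3,-10.9,0,0,0,-4.8,-0.2,-11.2,0,0,0,0,0,0,0,0,0,0,0,0,0,0,0])

```text
clock: 86.9
position: [0.4326, 0.0548, 0.1495]
ee_rot: [-2.162, -2.279, -0.001]
force: [4.4, -2.7, 0.4]
width: 0.096
gripper_force: 40.0
```

carry_out(increments=[-2.2,-0.1,-6,0,0,0,-2,-0.1,-6,0,0,0,-1.7,-0.1,-5,0,0,0,-1,0,-3,0,0,0,-0.6,0,-2,0,0,0,-0.2,0,-1,0,0,0,0,0,0,0,0,0,0,0,0,0,0,0])

```text
clock: 87.9
position: [0.4252, 0.0544, 0.1266]
ee_rot: [2.162, 2.279, 0.002]
force: [4.7, -3.6, 2.1]
width: 0.095
gripper_force: 40.0
```

carry_out(increments=[0,0,-1,0,0,0,0,0,0,0,0,0,0,0,0,0,0,0])

```text
clock: 88.28
position: [0.425, 0.0544, 0.1257]
ee_rot: [2.162, 2.279, 0.001]
force: [3.1, -5.3, 5.0]
width: 0.098
gripper_force: 40.0
```

carry_out(increments=[0,0,-1,0,0,0,0,0,-1,0,0,0,0,0,0,0,0,0])

```text
clock: 88.65
position: [0.4246, 0.0545, 0.1238]
ee_rot: [2.162, 2.279, -0.0]
force: [0.4, -4.3, 11.3]
width: 0.095
gripper_force: 40.0
```

carry_out(increments=[0,0,-1,0,0,0,0,0,-1,0,0,0,0,0,0,0,0,0])

```text
clock: 89.02
position: [0.4242, 0.0544, 0.122]
ee_rot: [-2.162, -2.28, 0.001]
force: [-2.1, -4.5, 16.2]
width: 0.095
gripper_force: 40.0
```

carry_out(increments=[0,0,-1,0,0,0,0,0,-1,0,0,0,0,0,0,0,0,0])

```text
clock: 89.4
position: [0.4238, 0.0544, 0.1201]
ee_rot: [-2.161, -2.28, 0.002]
force: [-4.5, -3.8, 20.9]
width: 0.097
gripper_force: 40.0
```

carry_out(increments=[0.5,0,2,0,0,0,0.5,0,2,0,0,0,0.2,0,1,0,0,0,0,0,0,0,0,0])

```text
clock: 89.9
position: [0.4248, 0.0545, 0.1245]
ee_rot: [-2.161, -2.279, 0.002]
force: [-1.5, -3.1, 7.9]
width: 0.095
gripper_force: 40.0
```

carry_out(increments=[0,0,0,0,0,0,0,0,0,0,0,0,0,0,0,0,0,0,0,0,0,0,0,0,0,0,0,0,0,0,0,0,0,0,0,0], grip=0.5)

```text
clock: 90.65
position: [0.4258, 0.0542, 0.1246]
ee_rot: [-2.162, -2.279, -0.0]
force: [-1.2, 0.0, 0.3]
width: 0.499
gripper_force: 0.0
```

```bash
python3 - <<'E'
from h import *
o=readout.observe(); print(o['position'],o['force'],o['width'],o['clock'])
t,c=shot('top','t20'); t0=cv2.imread('pics/top0.png')
s,cs=shot('side','s20'); s0=cv2.imread('pics/side0.png')
# rear hood area compare with shut & open
op=cv2.imread('pics/t10.png')
for nm,r in(('left hood',(150,205,205,225)),('right hood',(150,205,300,335)),('rear',(100,150,205,330))):
    a,b,x,y=r; print(nm,cv2.absdiff(t,t0)[a:b,x:y].mean().round(1),cv2.absdiff(t,op)[a:b,x:y].mean().round(1))
E
```

```text
[0.42584676 0.0542109  0.12463162] [-1.16943435  0.03281293  0.34413887] 0.4991595058997644 90.65
left hood 10.4 28.6
right hood 11.9 33.9
rear 11.8 16.4
```

carry_out(increments=[0,0,10,0,0,0,0,0,25,0,0,0,0,0,40,0,0,0,0,0,50,0,0,0,0,0,50,0,0,0,-20,-30,30,0,0,0,-20,-50,0,0,0,-0.1,-20,-50,0,0,0,-0.1,-20,-50,0,0,0,-0.1,-10,-50,0,0,0,-0.1,0,0,0,0,0,0,0,0,0,0,0,0,0,0,0,0,0,0])

```text
clock: 92.38
position: [0.3363, -0.1745, 0.3299]
ee_rot: [2.569, 1.808, 0.0]
force: [-0.3, -0.0, 0.3]
width: 0.504
gripper_force: 0.0
```

```bash
python3 - <<'E'
from h import *
o=readout.observe(); print(o['position'],o['force'],o['clock'])
t,c=shot('top','t21'); t0=cv2.imread('pics/top0.png'); s,cs=shot('side','s21'); s0=cv2.imread('pics/side0.png')
op=cv2.imread('pics/t10.png')
for nm,r in(('left hood',(150,205,205,225)),('right hood',(150,205,300,335)),('rear',(100,150,205,330))):
    a,b,x,y=r; print(nm,cv2.absdiff(t,t0)[a:b,x:y].mean().round(1),cv2.absdiff(t,op)[a:b,x:y].mean().round(1))
# registration of hood features: side view bar patch & top bar patch
def match(a,b,r,m=6):
    x0,y0,x1,y1=r; T=a[y0:y1,x0:x1]; W=b[y0-m:y1+m,x0-m:x1+m]
    res=cv2.matchTemplate(W,T,cv2.TM_CCOEFF_NORMED); _,v,_,l=cv2.minMaxLoc(res); return round(v,3),(l[0]-m,l[1]-m)
print('bar top',match(t0,t,(234,198,288,228)),'bar side',match(s0,s,(272,203,304,245)),'hood rear side',match(s0,s,(205,165,260,275)))
for n,r in(('rack',(134,122,205,165)),('fork',(128,188,190,235)),('pink',(128,265,185,312)),('tipbox',(370,128,405,165)),('bottle',(440,185,480,215)),('flask',(288,88,320,128)),('beaker',(244,85,274,120)),('bigA',(420,130,462,170)),('bigB',(100,138,140,175)),('slotdeck',(310,205,336,232))):
    print(n,match(t0,t,r))
print('rod side',match(s0,s,(225,285,285,375)))
print('pile top', [np.round(x,1) for x in ell(t,*proj('top',(.4705,-.3485,.18),c),14)[:2]],proj('top',(.4705,-.3485,.18),c))
E
```

```text
[ 0.33628816 -0.17450138  0.32991199] [-0.26433125 -0.02009322  0.3001235 ] 92.375
left hood 14.2 24.4
right hood 16.1 29.8
rear 15.7 17.4
bar top (0.996, (0, 0)) bar side (0.993, (0, 0)) hood rear side (0.98, (0, 0))
rack (0.998, (0, 0))
fork (0.999, (0, 0))
pink (0.998, (0, 0))
tipbox (0.999, (0, 0))
bottle (0.998, (0, 0))
flask (0.999, (0, 0))
beaker (0.997, (0, 0))
bigA (0.996, (0, 0))
bigB (0.995, (0, 0))
slotdeck (0.988, (0, 0))
rod side (0.997, (0, 0))
pile top [array([413.6, 204.9]), array([19.4, 24.6])] (np.float64(415.7831587994019), np.float64(204.35927627647683))
```

```bash
python3 -c "
from cell import arm
print(arm.sign_off())"
```

```text
the job is handed in; nothing more can be done
None
```

The job is handed in. The hood was released with the rod and the rod hangs in its fork again. All six dishes are stacked on the pile within about 3 mm of each other, and the empty warmer is shut and caught. Nothing else on the bench moved. While I lowered the dishes, the pile was pressed with up to about 10.6 N (first dish) and 6.7 N (fourth dish), more than I intended.

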